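# Clear the turning bench and hang up the chuck spanners

### The job

Tidy the lathe bench after a turning job: first put every wood offcut into the black scrap bin, and only when all are in it hang each chuck spanner by its eye on the peg of its own colour on the sloping rack, pushed down to lie on the board with the grip pointing down the slope. Leave the bottle, mug and tin where they stand, and let go of everything at the end.

Things in the scene. Friction and masses are not known exactly. Their poses are not given: they have to be found in the camera images.
- rack: Fixed wooden rack: a flat board 300 mm wide, 155 mm long, rising at 35 degrees away from the robot. Origin on the bench below it; x level towards the high edge, y along the peg row, z up. Low edge at local x -70, height 18 mm; high edge at x +57, height 107 mm. Three pegs square to the board in a level row, 95 mm apart, 120 mm up the slope from the low edge; the order of colours varies.
- bin: Black open-topped scrap bin, fixed, outside 200 (x) x 160 (y) x 70 (high) mm, walls 6 mm. Origin at the centre of its underside, z up.
- peg_red_seat (a point): Point on the axis of the red peg (9 mm thick, conical tip, red markings on the board above and below it), 8 mm out from the board: a spanner on this peg, flat on the board, has its eye's centre here, or up to 5 mm down the slope. x, y, z axes as the rack's.
- peg_red_tip (a point): Tip of the red peg, on its axis 42 mm out from the board. From seat to tip is the peg's direction: square to the board, 35 degrees off vertical, leaning towards the robot's side (rack -x).
- peg_blue_seat (a point): Point on the axis of the blue peg (9 mm thick, conical tip, blue markings on the board above and below it), 8 mm out from the board: a spanner on this peg, flat on the board, has its eye's centre here, or up to 5 mm down the slope. x, y, z axes as the rack's.
- peg_blue_tip (a point): Tip of the blue peg, on its axis 42 mm out from the board. From seat to tip is the peg's direction: square to the board, 35 degrees off vertical, leaning towards the robot's side (rack -x).
- peg_yellow_seat (a point): Point on the axis of the yellow peg (9 mm thick, conical tip, yellow markings on the board above and below it), 8 mm out from the board: a spanner on this peg, flat on the board, has its eye's centre here, or up to 5 mm down the slope. x, y, z axes as the rack's.
- peg_yellow_tip (a point): Tip of the yellow peg, on its axis 42 mm out from the board. From seat to tip is the peg's direction: square to the board, 35 degrees off vertical, leaning towards the robot's side (rack -x).
- spanner_red: Loose chuck spanner, red grip, may be absent. Origin at the middle of the grip (centre of mass near); x towards its eye, z square to its flat faces (both alike). Grip 56 x 26 mm, 16 mm thick. Ahead, a shank and a steel tab 36 x 36 mm, 8 mm thick at mid-thickness, with an 18 mm round hole (the eye) centred at x +55 mm; behind, a jaw 34 mm wide out to x -65 mm. 0.14 kg.
- spanner_red_eye (a point): Centre of the eye of the red spanner; axes as the spanner's.
- spanner_blue: Loose chuck spanner, blue grip, may be absent. Origin at the middle of the grip (centre of mass near); x towards its eye, z square to its flat faces (both alike). Grip 56 x 26 mm, 16 mm thick. Ahead, a shank and a steel tab 36 x 36 mm, 8 mm thick at mid-thickness, with an 18 mm round hole (the eye) centred at x +55 mm; behind, a jaw 34 mm wide out to x -65 mm. 0.14 kg.
- spanner_blue_eye (a point): Centre of the eye of the blue spanner; axes as the spanner's.
- spanner_yellow: Loose chuck spanner, yellow grip, may be absent. Origin at the middle of the grip (centre of mass near); x towards its eye, z square to its flat faces (both alike). Grip 56 x 26 mm, 16 mm thick. Ahead, a shank and a steel tab 36 x 36 mm, 8 mm thick at mid-thickness, with an 18 mm round hole (the eye) centred at x +55 mm; behind, a jaw 34 mm wide out to x -65 mm. 0.14 kg.
- spanner_yellow_eye (a point): Centre of the eye of the yellow spanner; axes as the spanner's.
- offcut_block: Loose wood: pale rectangular offcut, 60 (x) x 34 (y) x 30 (z) mm, may be absent. Origin at its centre.
- offcut_stub: Loose wood: brown eight-sided stub, 56 mm long along x, 36 mm across its flats (y and z), may be absent. Origin at its centre.
- offcut_disc: Loose wood: dark eight-sided slice, 50 mm across its flats (x and y), 26 mm thick (z), may be absent. Origin at its centre.
- offcut_step: Loose wood: pale stepped offcut, 64 (x) x 30 (y) mm; 28 mm thick (z) from x -32 to +4 mm, only the lower 14 mm beyond, may be absent. Origin at its centre.
- offcut_square: Loose wood: brown squarish offcut, 44 (x) x 40 (y) x 34 (z) mm, may be absent. Origin at its centre.
- oil_bottle: Bystander: yellow bottle with red cap, 60 mm across, 130 mm tall; origin under its centre.
- mug: Bystander: blue mug, 80 mm across, 90 mm tall; origin under its centre.
- wax_tin: Bystander: low tin, 76 mm across, 45 mm tall; origin under its centre.
Things that resemble listed ones, but are neither listed nor needed, are in the scene too. Leave any turquoise look-alike of the offcut_block alone.

How it is judged:
On the way, in this order (a step that is already met when the one before it is completed fails the run):
1. every offcut lies in the bin, while no spanner is on its peg yet (x of offcut_block in the frame of bin between -0.098 and 0.098 m and y of offcut_block in the frame of bin between -0.078 and 0.078 m and height (world z) of each of offcut_block, offcut_stub, offcut_disc, offcut_step, offcut_square below 0.075 m and linear speed of each of offcut_block, offcut_stub, offcut_disc, offcut_step, offcut_square below 0.05 m/s and x of offcut_stub in the frame of bin between -0.098 and 0.098 m and y of offcut_stub in the frame of bin between -0.078 and 0.078 m and x of offcut_disc in the frame of bin between -0.098 and 0.098 m and y of offcut_disc in the frame of bin between -0.078 and 0.078 m and x of offcut_step in the frame of bin between -0.098 and 0.098 m and y of offcut_step in the frame of bin between -0.078 and 0.078 m and x of offcut_square in the frame of bin between -0.098 and 0.098 m and y of offcut_square in the frame of bin between -0.078 and 0.078 m and distance between spanner_red_eye and peg_red_seat above 0.03 m and distance between spanner_blue_eye and peg_blue_seat above 0.03 m and distance between spanner_yellow_eye and peg_yellow_seat above 0.03 m), for 0.2 s.
2. every spanner hangs by its eye on the peg of its colour (distance between spanner_red_eye and peg_red_seat below 0.01 m and x of spanner_red in the frame of peg_red_seat below -0.025 m and linear speed of each of spanner_red, spanner_blue, spanner_yellow below 0.03 m/s and distance between spanner_blue_eye and peg_blue_seat below 0.01 m and x of spanner_blue in the frame of peg_blue_seat below -0.025 m and distance between spanner_yellow_eye and peg_yellow_seat below 0.01 m and x of spanner_yellow in the frame of peg_yellow_seat below -0.025 m), for 0.2 s.
At the end, for the whole second after the job is handed in: Every offcut present lies at rest within the bin's walls, its centre below 75 mm; every spanner present is at rest with its eye's centre within 10 mm of its own peg's seat point (so the peg passes through the eye) and its grip at least 25 mm down the slope side (rack -x) of the peg (all of step 2 and x of offcut_block in the frame of bin between -0.098 and 0.098 m and y of offcut_block in the frame of bin between -0.078 and 0.078 m and height (world z) of each of offcut_block, offcut_stub, offcut_disc, offcut_step, offcut_square below 0.075 m and linear speed of each of offcut_block, offcut_stub, offcut_disc, offcut_step, offcut_square below 0.05 m/s and x of offcut_stub in the frame of bin between -0.098 and 0.098 m and y of offcut_stub in the frame of bin between -0.078 and 0.078 m and x of offcut_disc in the frame of bin between -0.098 and 0.098 m and y of offcut_disc in the frame of bin between -0.078 and 0.078 m and x of offcut_step in the frame of bin between -0.098 and 0.098 m and y of offcut_step in the frame of bin between -0.078 and 0.078 m and x of offcut_square in the frame of bin between -0.098 and 0.098 m and y of offcut_square in the frame of bin between -0.078 and 0.078 m); the robot touches nothing.
It fails at once if a bystander (bottle, mug or tin) moved more than 40 mm (distance of any of oil_bottle, mug, wax_tin from where it was at the start of the episode above 0.04 m).
Of spanner_red, spanner_blue, spanner_yellow only 2 to 3 are there at a start; the rules pass over those that are not, and their reading is None.
Of offcut_block, offcut_stub, offcut_disc, offcut_step, offcut_square only 4 to 5 are there at a start; the rules pass over those that are not, and their reading is None.
At some moment in a run one of offcut_block, offcut_stub, offcut_disc, offcut_step, offcut_square, spanner_red, spanner_blue, spanner_yellow may be knocked a few centimetres aside while the robot is not near it.
Once in a run the grip may slacken for a moment while it holds something.
It also fails if it takes over 208 s, if anything falls off the work surface, if the arm or the gripper's body presses on something with over 40 N, if the wrist force passes 120 N, or if a joint passes its speed limit or range.

### The arm

A 6-joint arm with a two-finger parallel gripper is mounted at the origin on the work surface. World frame = base frame: x ahead of the robot, y to its left, z up, the work surface at z = 0. Lengths are in m, angles in rad, forces in N, time in s.
With the tool pointing down it reaches from about 0.3 to 0.775 m from the base axis. Payload 14.6 kg.
Tool frame: the origin (TCP) lies at the very end of the fingers, on their centre line; the grasp point (between the pads) lies 19 mm behind it; z points along the fingers, y is the line along which they close (so a half turn about z gives the same grasp; the last joint's range is limited). The gripper opens to 85 mm and grips with 20 to 120 N. Pads are 22 mm wide; open, the fingers measure 114 mm over their backs; the gripper's body (76 mm by 85 mm) begins 54 mm behind the grasp point. The pads swing forward as they close: fully open they stand 13 mm farther back than shut.
Start: joints at [1.106, 0.3, 1.521, -0, 1.321, -0.067], TCP at [0.213, 0.507, 0.206] pointing down, gripper open.
Joint ranges: [-3.03, 3.03], [-0.79, 2.21], [0.23, 2.52], [-1.04, 4.18], [0, 3.07], [-2.55, 2.55]. Speed limits (rad/s): [2.22, 2.22, 2.57, 3.14, 3.14, 3.14].

### API

Orientations are given as a 3x3 rotation matrix whose columns are the frame's x, y, z axes.
In Python, from workcell import bot, viewer, order, spotter gives the robot as it stands.
- The arm moves only by the shell command python3 -m handwheel 'ROWS' [FORCE]. ROWS is JSON, a list of rows, each a list of 3 entries, a list of its own where there are three numbers: the closure, from -1 (fully open) to 1 (shut), then the shift along the world's x, y, z in units of 0.025 m (1.0 is 0.025 m), then the turn about the world's z in units of pi/4 rad (1.0 is pi/4 rad). In form: [[claw, [dx, dy, dz], yaw], ...]. A call has 1 to 20 rows; each row shifts and turns the commanded pose from where the row before left it; what a row does not reach is not made up. A row lasts 1/8 s, in which the tool goes at most 62.5 mm and 10.7 degrees, less where a joint would pass 70% of its speed; a pose out of reach is approached as far as the arm can. A call with a number of a shift or a turn outside -1 to 1 is refused whole. A call with a gripper value outside its range is refused whole. The fingers move at their own pace and stop on an object; FORCE is the grip in N (left out, the last holds). Time passes only in rows, so rows that do not move let the fingers close. It gives the time, the measured TCP pose, the force, the opening and the grip force at its end, in the units of the state.
- bot.get_state(): the state, without advancing time (a new reading comes with each control period).
- viewer.capture(name): name is "scene" or "top" or "wrist"; returns the picture (384x512x3 uint8, red, green, blue); there is no depth.
- viewer.get_calibration(name): a dict with "K" (3x3 intrinsics, pixels), "R" (3x3) and "t" (3): a world point X has camera coordinates R X + t; the wrist camera has in their place "tool_from_camera" (4x4, takes a point from camera to tool coordinates, whose origin is the TCP and whose axes are the flange's). Camera axes: x right, y down, z forward; pixel columns grow to the right and rows downward; lengths in m; the calibration is good to about 2 mm. A picture is of the moment at which its call begins: read the wrist's pose just before it. get_calibration takes no time and is no camera call.
- order.sign_off(): hands the job in; it is judged then, once.
Trained networks look in the newest picture that a camera, given by its name, has taken for a name from the list of things; names that differ only in an ending like _2 or _b are one class to them, and where a whole thing is asked for, a point or a joint stands for the part that bears it (a point fixed in the world has none). Each returns a list of dicts, best first, with "score" (0 to 1); they miss things now and then, are a little off and sometimes report something else, mostly with a low value. They report only what shows in the picture. A call takes as long as a camera call. They do not tell look-alikes from the thing itself.
- spotter.find_in(name, camera): "location" ([column, row] in pixels, amid what is visible of it).
- spotter.spot_point(name, camera): "location" ([column, row] in pixels: a listed point, or the origin of a listed thing).
The state is a dict: "time": time; "joint_pos": joint angles; "dq": joint speeds; "effort": joint torques, N m; "position": TCP position; "ee_rot": TCP orientation; "ft_force": force on the tool from outside, world axes, zero at the start; "torque": the same for the moment, N m; "gripper_width": opening from 0.0 (shut) to 1.0 (fully open); "gripper_force": force on a finger pad.
Only numpy, scipy, OpenCV 4.12 (cv2) and the standard library are available. Lean on these libraries where they do the work, as an engineer would, in place of code of your own. Each camera call takes 0.05 s, during which the arm holds its last target. There are 200 camera calls.

## Working session

There is one attempt and no reset: what is moved stays moved. The work goes in short steps, Python scripts to look and compute and a shell command to move; the robot and the scene stay as the last step left them, time stands still between calls to the robot, and variables do not carry over. Pictures are saved under pics/ and viewed, at most 14 in all, crops included, and the job is handed in when it is done.

```bash
ls; mkdir -p pics; python3 - <<'E'
from workcell import bot, viewer, order, spotter
import cv2, numpy as np
s=bot.get_state(); print(s)
for c in ("top","scene"):
    im=viewer.capture(c); cv2.imwrite(f"pics/{c}0.png",cv2.resize(im[:,:,::-1],(800,600),interpolation=cv2.INTER_CUBIC))
    print(c,viewer.get_calibration(c))
print(viewer.get_calibration("wrist"))
E
```

```text
pics
{'time': 0.0, 'joint_pos': array([ 1.10641795e+00,  3.00475793e-01,  1.52162675e+00, -2.18457078e-05,
        1.32067454e+00, -6.66102836e-02]), 'dq': array([ 0.00086759,  0.00091391,  0.00041255,  0.00017976, -0.00144008,
       -0.00083389]), 'effort': array([ 2.29971418e-03, -5.43498552e+01, -3.61794448e+01,  6.53403185e-05,
        3.98247968e-03, -3.46558613e-05]), 'position': array([0.21293847, 0.50680794, 0.20529943]), 'ee_rot': array([[-9.21929929e-01,  3.87356354e-01, -5.11545030e-04],
       [ 3.87356688e-01,  9.21929311e-01, -1.06848306e-03],
       [ 5.77246565e-05, -1.18321690e-03, -9.99999298e-01]]), 'ft_force': array([-1.14584546, -1.27329549, -0.49494519]), 'torque': array([-0.01130438, -0.01424976,  0.02011909]), 'gripper_force': 0.0, 'gripper_width': 0.9985342809030591}
top {'K': array([[375.12071162,   0.        , 260.72898556],
       [  0.        , 375.12071162, 191.47162917],
       [  0.        ,   0.        ,   1.        ]]), 'R': array([[-0.0214758 , -0.99976878,  0.00108222],
       [-0.99833374,  0.02138696, -0.05359425],
       [ 0.05355872, -0.002231
[... 263 characters left out ...]
 0.92779056, -0.01555577],
       [ 0.60695658,  0.23112012, -0.76038622],
       [-0.70188391, -0.29289618, -0.64928485]]), 't': array([ 0.22799632, -0.28762273,  1.78687717])}
{'K': array([[272.05954091,   0.        , 252.70456227],
       [  0.        , 272.05954091, 189.85266849],
       [  0.        ,   0.        ,   1.        ]]), 'tool_from_camera': array([[-7.00542272e-04, -9.46048338e-01, -3.24024771e-01,
         8.45200721e-02],
       [ 9.99999242e-01, -9.90702230e-04,  7.30531975e-04,
         6.06697441e-04],
       [-1.01213062e-03, -3.24024014e-01,  9.46048315e-01,
        -1.67882813e-01],
       [ 0.00000000e+00,  0.00000000e+00,  0.00000000e+00,
         1.00000000e+00]])}
```

View pics/top0.png

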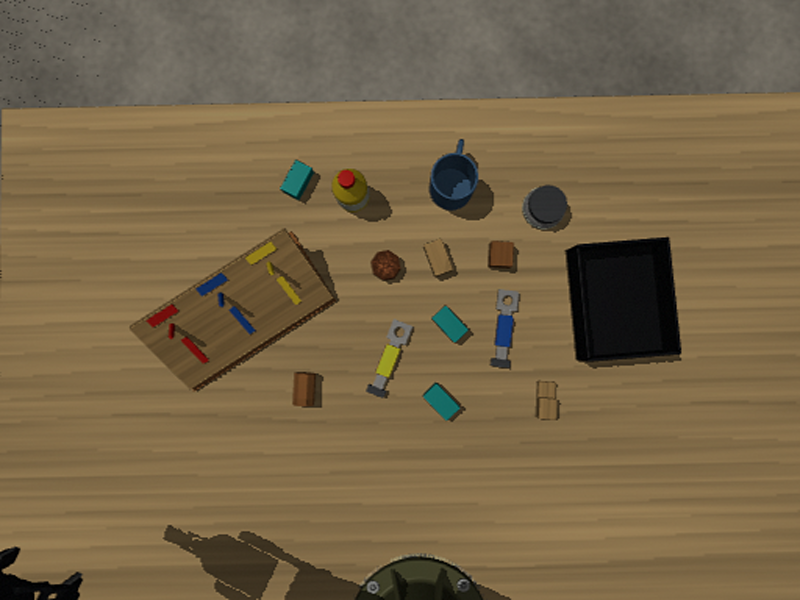

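View pics/scene0.png

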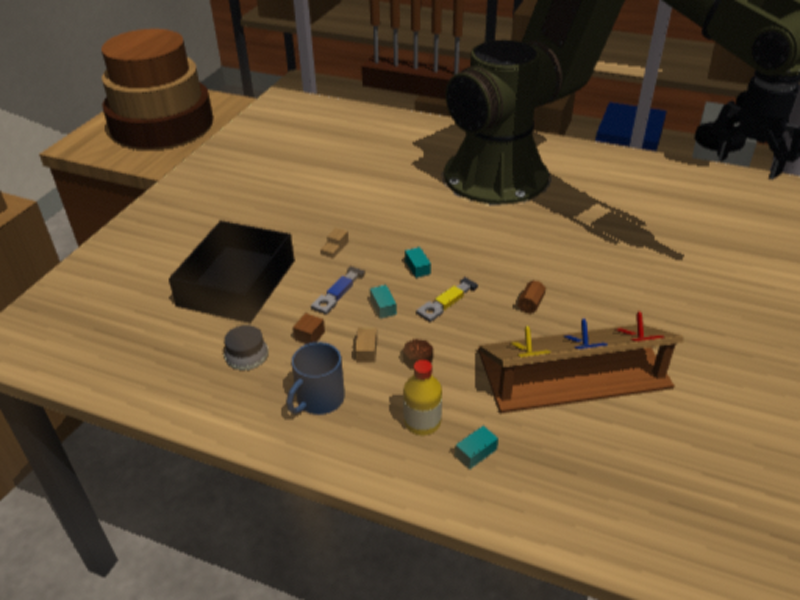

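```bash
cat > h.py <<'E'
from workcell import bot, viewer, order, spotter
import cv2, numpy as np
np.set_printoptions(precision=4,suppress=True)
def cam(c):
    k=viewer.get_calibration(c)
    if c!="wrist": return k["K"],k["R"],k["t"]
    s=bot.get_state(); T=np.eye(4); T[:3,:3]=s["ee_rot"]; T[:3,3]=s["position"]
    M=np.linalg.inv(T@k["tool_from_camera"]); return k["K"],M[:3,:3],M[:3,3]
def world(c,uv,z,C=None):
    K,R,t=C or cam(c); d=R.T@np.linalg.solve(K,[uv[0],uv[1],1.]); o=-R.T@t
    return o+d*(z-o[2])/d[2]
def pix(c,X,C=None):
    K,R,t=C or cam(c); p=K@(R@np.asarray(X)+t); return p[:2]/p[2]
E
python3 - <<'E'
from h import *
Z=dict(offcut_block=.015,offcut_stub=.018,offcut_disc=.013,offcut_step=.014,offcut_square=.017,spanner_red=.008,spanner_blue=.008,spanner_yellow=.008,spanner_red_eye=.008,spanner_blue_eye=.008,spanner_yellow_eye=.008,peg_red_tip=.121,peg_blue_tip=.121,peg_yellow_tip=.121,peg_red_seat=.093,peg_blue_seat=.093,peg_yellow_seat=.093,rack=0,bin=0,oil_bottle=0,mug=0,wax_tin=0)
viewer.capture("top")
for n,z in Z.items():
    print(n,[(round(d["score"],2),np.round(d["location"]),world("top",d["location"],z)[:2]) for d in spotter.spot_point(n,"top")[:3] if d["score"]>.2])
E
```

```text
offcut_block [(0.84, array([189., 117.]), array([0.793 , 0.2056])), (0.76, array([287., 207.]), array([ 0.5343, -0.0655])), (0.67, array([277., 165.]), array([ 0.6511, -0.0416]))]
offcut_stub [(0.84, array([194., 251.]), array([0.4182, 0.1943])), (0.36, array([288., 119.]), array([ 0.7812, -0.0744]))]
offcut_disc [(0.8, array([247., 168.]), array([0.6444, 0.0447]))]
offcut_step [(0.81, array([347., 252.]), array([ 0.404 , -0.2292])), (0.75, array([324., 194.]), array([ 0.5687, -0.1699])), (0.57, array([344., 133.]), array([ 0.7372, -0.2328]))]
offcut_square [(0.82, array([320., 162.]), array([ 0.6562, -0.1597]))]
spanner_red [(0.58, array([324., 211.]), array([ 0.5204, -0.1683])), (0.21, array([248., 170.]), array([0.6415, 0.0401]))]
spanner_blue [(0.61, array([323., 213.]), array([ 0.5157, -0.1656]))]
spanner_yellow [(0.62, array([246., 231.]), array([0.4698, 0.0488]))]
spanner_red_eye [(0.67, array([320., 192.]), array([ 0.5731, -0.1584])), (0.65, array([109., 217.]), array([0.5169, 0.4339])), (0.39, array([318., 164.]), array([ 0.6532, -0.156 ]))]
spanner_blue_eye [(0.88, array([3
[... 463 characters left out ...]
]), array([ 0.4073, -0.2118]))]
peg_blue_seat [(0.82, array([144., 190.]), array([0.5852, 0.309 ])), (0.57, array([254., 213.]), array([0.5185, 0.0254]))]
peg_yellow_seat [(0.69, array([171., 171.]), array([0.6312, 0.2381])), (0.34, array([107., 216.]), array([0.5195, 0.4045]))]
rack [(0.71, array([156., 202.]), array([0.5563, 0.3047]))]
bin [(0.59, array([393., 197.]), array([ 0.5555, -0.3678]))]
oil_bottle [(0.97, array([224., 128.]), array([0.7624, 0.1069]))]
mug [(0.81, array([287., 118.]), array([ 0.7877, -0.0741]))]
wax_tin [(0.94, array([347., 136.]), array([ 0.7318, -0.2441])), (0.53, array([249., 230.]), array([0.4698, 0.0424])), (0.29, array([255., 213.]), array([0.5181, 0.0247]))]
```

The top view shows all five offcuts: block at (438,258), stub (306,390), disc (386,265), step (546,400) and square (502,255). The blue spanner is at (505,330) and the yellow one at (390,360), with no red one. The rack is on the left, with pegs red, blue, yellow from low to high x, and the bin is on the right. Next I'll rectify the view to get orientations.

```bash
python3 - <<'E'
from h import *
im=viewer.capture("top")
# ortho at z=0.02: px = (0.3-y)/.00075 , (0.8-x)/.00075
q=[(.8,.3),(.8,-.3),(.35,-.3),(.35,.3)]
src=np.float32([pix("top",[x,y,.02]) for x,y in q]); dst=np.float32([[0,0],[800,0],[800,600],[0,600]])
o=cv2.warpPerspective(im,cv2.getPerspectiveTransform(src,dst),(800,600),flags=cv2.INTER_CUBIC)[:,:,::-1].copy()
for k in range(0,600,1):
    pass
for x in np.arange(.35,.8,.05): cv2.putText(o,f"{x:.2f}",(0,int((.8-x)/.00075)),0,.35,(255,255,255)); cv2.line(o,(0,int((.8-x)/.00075)),(800,int((.8-x)/.00075)),(200,200,200),1)
for y in np.arange(-.25,.3,.05): cv2.putText(o,f"{y:.2f}",(int((.3-y)/.00075),10),0,.35,(255,255,255)); cv2.line(o,(int((.3-y)/.00075),0),(int((.3-y)/.00075),600),(200,200,200),1)
cv2.imwrite("pics/ortho.png",o)
c=[world("top",np.array(p)*.64,.07)[:2] for p in [(567,248),(668,238),(680,360),(577,360)]]
print("bin",c,np.mean(c,0))
# pegs by triangulation
viewer.capture("scene")
def tri(a,b):
    A=[]
    for c,uv in (("top",a),("scene",b)):
        K,R,t=cam(c); P=K@np.c_[R,t]; A+= [uv[0]*P[2]-P[0],uv[1]*P[2]-P[1]]
    A=np.array(A); return np.linalg.lstsq(A[:,:3],-A[:,3],rcond=None)[0]
for n in ["peg_red_tip","peg_blue_tip","peg_yellow_tip","peg_red_seat","peg_blue_seat","peg_yellow_seat","rack","bin"]:
    a=spotter.spot_point(n,"top"); b=spotter.spot_point(n,"scene")
    if a and b: print(n,a[0]["location"],b[0]["location"],b[0]["score"],tri(a[0]["location"],b[0]["location"]))
E
```

```text
bin [array([ 0.6567, -0.2665]), array([ 0.6702, -0.4391]), array([ 0.463 , -0.4499]), array([ 0.4667, -0.2765])] [ 0.5642 -0.358 ]
peg_red_tip [109.0, 217.1] [406.8, 194.1] 0.51 [0.5171 0.381  0.1338]
peg_blue_tip [141.9, 192.3] [372.1, 204.5] 0.46 [0.5766 0.3048 0.1235]
peg_yellow_tip [141.1, 187.9] [338.1, 207.1] 0.57 [0.6067 0.256  0.1342]
peg_red_seat [111.1, 208.1] [409.9, 213.6] 0.48 [0.5387 0.3976 0.0893]
peg_blue_seat [142.5, 190.9] [373.7, 213.5] 0.59 [0.5812 0.3124 0.0986]
peg_yellow_seat [110.3, 217.4] [341.3, 222.6] 0.53 [0.5683 0.2985 0.0849]
rack [156.6, 199.1] [367.7, 235.1] 0.74 [ 0.5626  0.3056 -0.0008]
bin [390.5, 195.5] [150.7, 180.1] 0.61 [ 0.5628 -0.3684 -0.0052]
```

View pics/ortho.png

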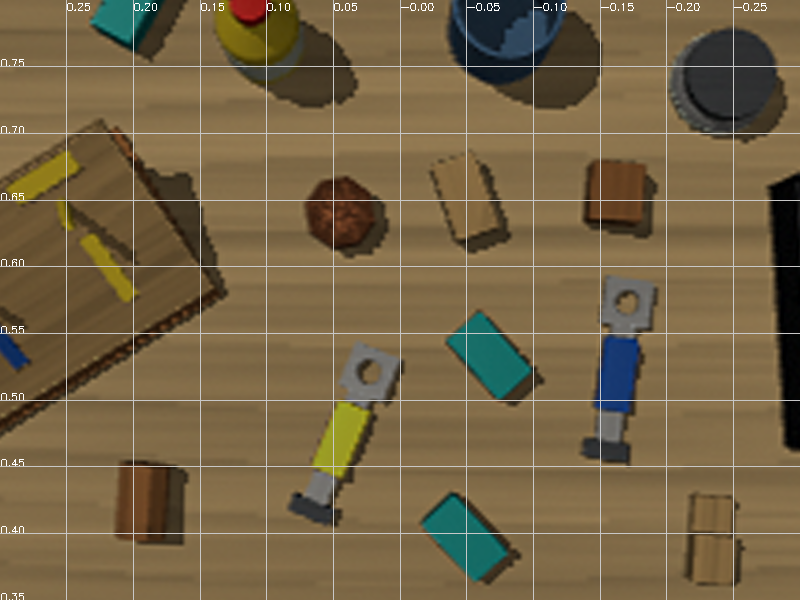

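The rectified view gives these (x, y) positions:

| Item | Position | Orientation |
|---|---|---|
| Stub | (.42, .193) | along x |
| Disc | (.64, .045) | – |
| Block | (.65, −.05) | axis about 20° |
| Square | (.657, −.161) | – |
| Step | (.397, −.234) | thick half on the near side |
| Yellow spanner | (.47, .044) | −23° |
| Blue spanner | (.52, −.162) | −9° |

I'll start with the stub.

```bash
python3 -m handwheel '[[-1,[0.64,-0.96,0],0.17],[-1,[0.64,-0.96,0],0.17],[-1,[0.64,-0.96,0],0.17],[-1,[0.64,-0.96,0],0],[-1,[0.64,-0.96,0],0],[-1,[0.64,-0.96,0],0],[-1,[0.64,-0.96,0],0],[-1,[0.64,-0.96,0],0],[-1,[0.64,-0.96,0],0],[-1,[0.64,-0.96,-0.5],0],[-1,[0.64,-0.96,-0.5],0],[-1,[0.64,-0.96,-1],0],[-1,[0.6,-1,-1],0],[-1,[0,0,0],0],[-1,[0,0,0],0]]' 60
```

```text
time: 4.03
position: [0.4202, 0.1945, 0.1315]
ee_rot: [[-1.0, -0.003, 0.001], [-0.003, 1.0, 0.0], [-0.001, 0.0, -1.0]]
ft_force: [1.0, 0.9, 1.1]
gripper_width: 0.996
gripper_force: 0.0
```

```bash
python3 -m handwheel '[[-1,[0,0,-1],0],[-1,[0,0,-1],0],[-1,[0,0,-1],0],[-1,[0,0,-1],0],[-1,[0,0,-0.6],0],[-1,[0,0,-0.5],0],[-1,[0,0,0],0],[1,[0,0,0],0],[1,[0,0,0],0],[1,[0,0,0],0],[1,[0,0,0],0],[1,[0,0,0],0],[1,[0,0,0],0]]' 60; python3 -m handwheel '[[1,[0,0,1],0],[1,[0,0,1],0],[1,[0,0,1],0],[1,[0,0,1],0],[1,[0,0,1],0],[1,[0,0,0.6],0],[1,[0,0,0],0]]'
```

```text
time: 5.65
position: [0.424, 0.1947, 0.0085]
ee_rot: [[-1.0, -0.003, 0.009], [-0.003, 1.0, 0.002], [-0.009, 0.002, -1.0]]
ft_force: [-10.7, -12.7, 69.7]
gripper_width: 0.17
gripper_force: 65.8
time: 6.52
position: [0.4204, 0.1941, 0.1439]
ee_rot: [[-1.0, -0.003, 0.001], [-0.003, 1.0, 0.001], [-0.001, 0.001, -1.0]]
ft_force: [0.4, -0.1, 0.2]
gripper_width: -0.0
gripper_force: 0.0
```

```bash
python3 -m handwheel '[[-1,[0,0,0],0],[-1,[0,0,0],0],[-1,[0,0,0],0],[-1,[0,0,0],0]]'; python3 - <<'E'
from h import *
a=viewer.capture("wrist"); b=viewer.capture("scene")
m=np.hstack([a, b[100:292,256:512].repeat(2,0).repeat(2,1)])[:,:,::-1]
cv2.imwrite("pics/m1.png",cv2.resize(m,(800,300)))
print(spotter.spot_point("offcut_stub","scene")[:2])
C=cam("wrist")
for d in spotter.spot_point("offcut_stub","wrist")[:2]: print(d, world("wrist",d["location"],.018,C))
E
```

```text
time: 7.02
position: [0.42, 0.194, 0.1432]
ee_rot: [[-1.0, -0.003, -0.0], [-0.003, 1.0, -0.0], [0.0, -0.0, -1.0]]
ft_force: [-0.4, -0.4, 0.5]
gripper_width: 0.848
gripper_force: 0.0
[{'location': [369.1, 195.5], 'score': 0.72}]
{'location': [329.0, 179.8], 'score': 0.9} [0.4243 0.2811 0.018 ]
{'location': [368.8, 344.8], 'score': 0.23} [0.6683 0.3603 0.018 ]
```

View pics/m1.png

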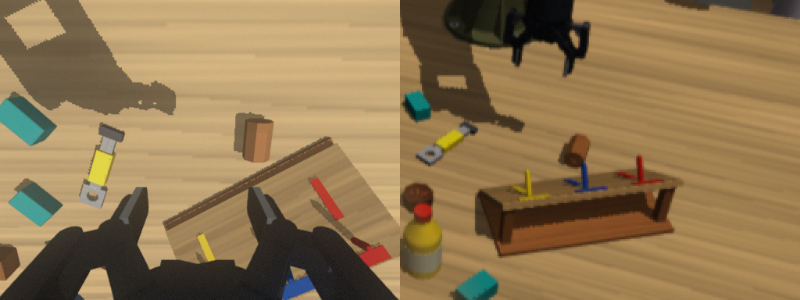

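The stub is no longer where I saw it; it was knocked aside or squeezed out. The wrist view shows it at about (329,180), near (.424, .281). I'll cross-check with the scene camera.

```bash
cat >> h.py <<'E'
def wspot(n,z,k=2):
    viewer.capture("wrist"); C=cam("wrist")
    for d in spotter.spot_point(n,"wrist")[:k]:
        w=world("wrist",d["location"],z,C); print(n,round(d["score"],2),np.round(d["location"]),w[:2],"shift units",(w-bot.get_state()["position"])[:2]/.025)
E
python3 - <<'E'
from h import *
print(world("scene",[369.1,195.5],.018), bot.get_state()["time"])
viewer.capture("top")
print([(d["score"],world("top",d["location"],.018)) for d in spotter.spot_point("offcut_stub","top")])
E
```

```text
[0.4205 0.2798 0.018 ] 7.225
[(0.58, array([0.4127, 0.2799, 0.018 ])), (0.26, array([0.5917, 0.3417, 0.018 ]))]
```

```bash
python3 -m handwheel '[[-1,[0,0.9,0],0],[-1,[0,0.9,0],0],[-1,[0,0.9,0],0],[-1,[0,0.75,0],0],[-1,[0,0,-1],0],[-1,[0,0,-1],0],[-1,[0,0,-1],0],[-1,[0,0,-1],0],[-1,[0,0,-0.8],0],[-1,[0,0,-0.6],0],[-1,[0,0,0],0],[1,[0,0,0],0],[1,[0,0,0],0],[1,[0,0,0],0],[1,[0,0,0],0]]' 60; python3 -m handwheel '[[1,[0,0,0.5],0],[1,[0,0,1],0],[1,[0,0,1],0],[1,[0,0,1],0],[1,[0,0,1],0],[1,[0,0,1],0],[1,[0,0,0],0]]'
```

```text
time: 9.2
position: [0.4204, 0.2804, 0.0091]
ee_rot: [[-1.0, -0.003, 0.001], [-0.003, 1.0, 0.0], [-0.001, 0.0, -1.0]]
ft_force: [-11.9, -8.9, 67.6]
gripper_width: 0.162
gripper_force: 67.7
time: 10.07
position: [0.4207, 0.2807, 0.1477]
ee_rot: [[-1.0, -0.003, 0.003], [-0.003, 1.0, 0.002], [-0.003, 0.002, -1.0]]
ft_force: [-0.4, 0.1, 0.2]
gripper_width: 0.002
gripper_force: 0.0
```

```bash
python3 -m handwheel '[[-1,[0,0,0],0],[-1,[0,0,0],0],[-1,[0,0,0],0],[-1,[0,0,0],0]]'|head -1; python3 - <<'E'
from h import *
wspot("offcut_stub",.018)
a=viewer.capture("wrist"); b=viewer.capture("top")[:,:]
print([(d["score"],world("top",d["location"],.018)) for d in spotter.spot_point("offcut_stub","top")])
m=np.hstack([a, b[192:288,130:258].repeat(4,0).repeat(4,1)])[:,:,::-1]
cv2.imwrite("pics/m2.png",cv2.resize(m,(800,300)))
E
```

```text
time: 10.58
offcut_stub 0.63 [300. 179.] [0.4237 0.335 ] shift units [0.1473 2.1892]
[(0.5, array([0.4205, 0.3276, 0.018 ]))]
```

View pics/m2.png

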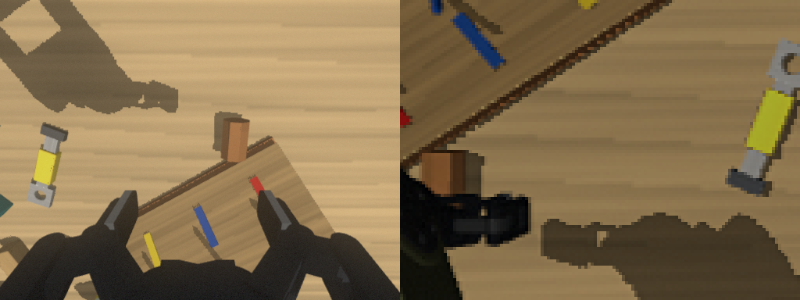

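The stub got squeezed out again because the pads gripped too high, on its slanted facets. It now lies near (.421, .331), close to the rack's low edge. I'll grip lower, nearer its robot-side end, and with the fingers opened less.

```bash
python3 -m handwheel '[[-0.7,[-0.6,1,0],0],[-0.7,[0,1,0],0],[-0.7,[0,0,-1],0],[-0.7,[0,0,-1],0],[-0.7,[0,0,-1],0],[-0.7,[0,0,-1],0],[-0.7,[0,0,-1],0],[-0.7,[0,0,-0.5],0],[-0.7,[0,0,-0.35],0],[-0.7,[0,0,0],0]]' 40;  python3 -m handwheel '[[1,[0,0,0],0],[1,[0,0,0],0],[1,[0,0,0],0],[1,[0,0,0],0]]' 40
```

```text
time: 12.08
position: [0.4051, 0.3303, -0.0004]
ee_rot: [[-1.0, -0.003, -0.0], [-0.003, 1.0, -0.0], [0.0, -0.0, -1.0]]
ft_force: [-0.4, 0.1, -0.5]
gripper_width: 0.851
gripper_force: 0.0
time: 12.58
position: [0.4054, 0.3306, 0.0003]
ee_rot: [[-1.0, -0.003, 0.001], [-0.003, 1.0, 0.001], [-0.001, 0.001, -1.0]]
ft_force: [-1.9, 0.4, 6.6]
gripper_width: 0.359
gripper_force: 37.4
```

```bash
python3 -m handwheel '[[1,[0,0,0.2],0],[1,[0,0,0.4],0],[1,[0,0,0.6],0],[1,[0,0,1],0],[1,[0,0,1],0],[1,[0,0,1],0],[1,[0,0,1],0],[1,[0,0,0],0]]' 60
```

```text
time: 13.58
position: [0.4058, 0.3308, 0.1319]
ee_rot: [[-1.0, -0.003, 0.003], [-0.003, 1.0, 0.002], [-0.003, 0.002, -1.0]]
ft_force: [-1.1, -0.7, -1.6]
gripper_width: 0.342
gripper_force: 54.7
```

```bash
python3 -m handwheel '[[1,[0.14,-0.97,0],0],[1,[0.14,-0.97,0],0],[1,[0.14,-0.97,0],0],[1,[0.14,-0.97,0],0],[1,[0.14,-0.97,0],0],[1,[0.14,-0.97,0],0],[1,[0.14,-0.97,0],0],[1,[0.14,-0.97,0],0],[1,[0.14,-0.97,0],0],[1,[0.14,-0.97,0],0],[1,[0.14,-0.97,0],0],[1,[0.14,-0.97,0],0],[1,[0.14,-0.97,0],0],[1,[0.14,-0.97,0],0]]'; python3 -m handwheel '[[1,[0.14,-0.97,0],0],[1,[0.14,-0.97,0],0],[1,[0.14,-0.97,0],0],[1,[0.14,-0.97,0],0],[1,[0.14,-0.97,0],0],[1,[0.14,-0.97,0],0],[1,[0.14,-0.97,0],0],[1,[0.14,-0.97,0],0],[1,[0.14,-0.97,0],0],[1,[0.14,-0.97,0],0],[1,[0.14,-0.97,0],0],[1,[0.14,-0.97,0],0],[1,[0.14,-0.97,0],0],[1,[0,0,0],0]]'
```

```text
time: 15.32
position: [0.4537, -0.01, 0.129]
ee_rot: [[-1.0, -0.003, -0.001], [-0.003, 1.0, 0.0], [0.001, 0.0, -1.0]]
ft_force: [-0.3, 0.0, -0.1]
gripper_width: 0.344
gripper_force: 54.7
time: 17.08
position: [0.4992, -0.3257, 0.1288]
ee_rot: [[-1.0, -0.001, -0.001], [-0.001, 1.0, 0.0], [0.001, 0.0, -1.0]]
ft_force: [0.3, 0.1, -0.9]
gripper_width: 0.344
gripper_force: 54.7
```

```bash
python3 - <<'E'
from h import *
C=cam("wrist"); a=viewer.capture("wrist"); b=viewer.capture("top")
m=np.hstack([a, b[96:288,256:512].repeat(2,0).repeat(2,1)])[:,:,::-1]
cv2.imwrite("pics/m3.png",cv2.resize(m,(800,300)))
print([(d["score"],world("wrist",d["location"],0,C)) for d in spotter.spot_point("bin","wrist")[:2]])
E
```

```text
[(0.8, array([ 0.5649, -0.366 ,  0.    ]))]
```

View pics/m3.png

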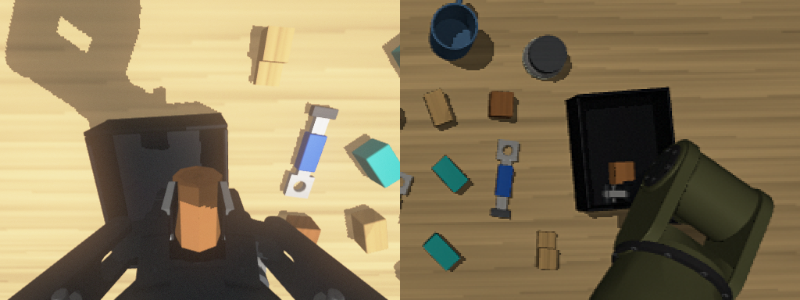

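The stub is held over the bin, whose centre is about (.565, −.366). I'll lower it, release it and move on to the step offcut.

```bash
python3 -m handwheel '[[1,[0.2,0,-1],0],[1,[0,0,-1],0],[1,[0,0,-0.8],0],[1,[0,0,0],0],[0,[0,0,0],0],[-0.2,[0,0,0],0],[-0.2,[0,0,0],0],[-0.2,[0,0,0.8],0],[-0.2,[0,0,1],0],[-1,[-0.2,0,1],0],[-1,[-0.9,0.7,0.5],0],[-1,[-0.9,0.7,0],0],[-1,[-0.9,0.7,0],0],[-1,[-0.9,0.7,0],0],[-1,[-0.9,0.7,0],0],[-1,[0,0,0],0]]'; python3 - <<'E'
from h import *
wspot("offcut_step",.014)
a=viewer.capture("wrist")
b=viewer.capture("top")
m=np.hstack([a, b[96:288,256:512].repeat(2,0).repeat(2,1)])[:,:,::-1]
cv2.imwrite("pics/m4.png",cv2.resize(m,(800,300)))
E
```

```text
time: 19.23
position: [0.3864, -0.2364, 0.1427]
ee_rot: [[-1.0, -0.003, 0.001], [-0.003, 1.0, -0.0], [-0.001, -0.001, -1.0]]
ft_force: [0.9, -0.2, 0.1]
gripper_width: 1.002
gripper_force: 0.0
offcut_step 0.75 [255. 183.] [ 0.3968 -0.2329] shift units [0.3729 0.1775]
```

View pics/m4.png

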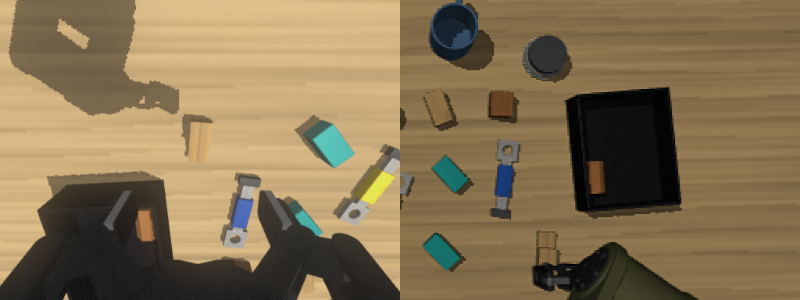

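The stub is in the bin. The step is seen at (.397, −.233), so I'll grasp its thick half.

```bash
python3 -m handwheel '[[-1,[-0.1,0.15,-1],0],[-1,[0,0,-1],0],[-1,[0,0,-1],0],[-1,[0,0,-1],0],[-1,[0,0,-1],0],[-1,[0,0,-0.6],0],[-1,[0,0,0],0],[1,[0,0,0],0],[1,[0,0,0],0],[1,[0,0,0],0],[1,[0,0,0],0],[1,[0,0,0.4],0],[1,[0,0,1],0],[1,[0,0,1],0],[1,[0,0,1],0],[1,[0,0,1],0],[1,[0,0,1],0],[1,[0,0,0],0]]' 50
```

```text
time: 21.68
position: [0.3852, -0.2336, 0.139]
ee_rot: [[-1.0, -0.003, 0.003], [-0.003, 1.0, -0.002], [-0.003, -0.002, -1.0]]
ft_force: [-0.1, 0.2, 1.0]
gripper_width: 0.001
gripper_force: 0.0
```

```bash
python3 -m handwheel '[[-1,[0,0,0],0],[-1,[0,0,0],0],[-1,[0,0,0],0],[-1,[0,0,0],0]]'|head -1; python3 - <<'E'
from h import *
wspot("offcut_step",.014)
a=viewer.capture("wrist")
b=viewer.capture("scene")
m=np.hstack([a[96:288,150:406].repeat(2,0).repeat(2,1), b[100:196,170:298].repeat(4,0).repeat(4,1)])[:,:,::-1]
cv2.imwrite("pics/m5.png",cv2.resize(m,(800,300)))
E
```

```text
time: 22.18
offcut_step 0.87 [251. 187.] [ 0.3969 -0.2336] shift units [ 0.4959 -0.0186]
```

View pics/m5.png

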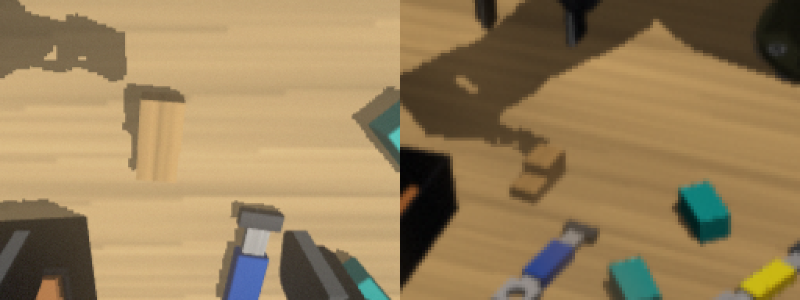

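```bash
python3 -m handwheel '[[-1,[-0.05,0,-1],0],[-1,[0,0,-1],0],[-1,[0,0,-1],0],[-1,[0,0,-1],0],[-1,[0,0,-1],0],[-1,[0,0,-0.65],0],[-1,[0,0,0],0]]' 50;python3 -m handwheel '[[1,[0,0,0],0],[1,[0,0,0],0],[1,[0,0,0],0],[1,[0,0,0],0],[1,[0,0,0],0]]' 50
```

```text
time: 23.25
position: [0.3828, -0.2329, -0.0049]
ee_rot: [[-1.0, -0.003, -0.002], [-0.003, 1.0, 0.001], [0.002, 0.001, -1.0]]
ft_force: [0.3, 0.8, -0.6]
gripper_width: 0.999
gripper_force: 0.0
time: 23.88
position: [0.3836, -0.2335, -0.0033]
ee_rot: [[-1.0, -0.003, 0.001], [-0.003, 1.0, -0.001], [-0.001, -0.001, -1.0]]
ft_force: [-3.3, 0.4, 10.8]
gripper_width: 0.331
gripper_force: 47.4
```

```bash
python3 -m handwheel '[[1,[0,0,0.4],0],[1,[0,0,1],0],[1,[0,0,1],0],[1,[0,0,1],0],[1,[0,0,1],0],[1,[0,0,1],0],[1,[0.6,-0.84,0],0],[1,[0.6,-0.84,0],0],[1,[0.6,-0.84,0],0],[1,[0.6,-0.84,0],0],[1,[0.6,-0.84,0],0],[1,[0.6,-0.84,0],0],[1,[0.6,-0.84,0],0],[1,[0.6,-0.84,0],0],[1,[0,0,0],0]]'; python3 -m handwheel '[[1,[0,0,-1],0],[1,[0,0,-1],0],[1,[0,0,-1],0],[1,[0,0,-0.2],0],[1,[0,0,0],0]]'
```

```text
time: 25.75
position: [0.5035, -0.4019, 0.1308]
ee_rot: [[-1.0, -0.002, -0.0], [-0.002, 1.0, 0.0], [0.0, 0.0, -1.0]]
ft_force: [0.7, 0.1, -0.6]
gripper_width: 0.331
gripper_force: 48.4
time: 26.38
position: [0.5033, -0.4011, 0.0517]
ee_rot: [[-1.0, -0.003, 0.0], [-0.003, 1.0, -0.0], [-0.0, -0.0, -1.0]]
ft_force: [0.1, -0.4, -0.6]
gripper_width: 0.331
gripper_force: 48.4
```

```bash
python3 -m handwheel '[[0,[0,0,0],0],[-0.2,[0,0,0],0],[-0.2,[0,0,0],0],[-0.2,[0,0,1],0],[-0.2,[0,0,1],0],[-0.2,[0,0,1],0],[-1,[0.6,0.96,0.6],0],[-1,[0.6,0.96,0],0],[-1,[0.6,0.96,0],0],[-1,[0.6,0.96,0],0],[-1,[0.6,0.96,0],0],[-1,[0.6,0.96,0],0],[-1,[0.6,0.96,0],0],[-1,[0.6,0.96,0],0],[-1,[0.6,0.96,0],0],[-1,[0.7,0.96,0],0],[-1,[0,0,0],0]]'; python3 - <<'E'
from h import *
wspot("offcut_square",.017)
a=viewer.capture("wrist")
b=viewer.capture("top")
m=np.hstack([a, b[96:288,256:512].repeat(2,0).repeat(2,1)])[:,:,::-1]
cv2.imwrite("pics/m6.png",cv2.resize(m,(800,300)))
E
```

```text
time: 28.5
position: [0.6565, -0.1595, 0.1408]
ee_rot: [[-1.0, -0.005, 0.0], [-0.005, 1.0, 0.0], [-0.0, 0.0, -1.0]]
ft_force: [0.2, -0.3, -0.9]
gripper_width: 1.001
gripper_force: 0.0
offcut_square 0.66 [250. 173.] [ 0.652  -0.1627] shift units [-0.1458 -0.054 ]
offcut_square 0.22 [81. 38.] [ 0.5194 -0.3231] shift units [-5.4501 -6.4686]
```

View pics/m6.png

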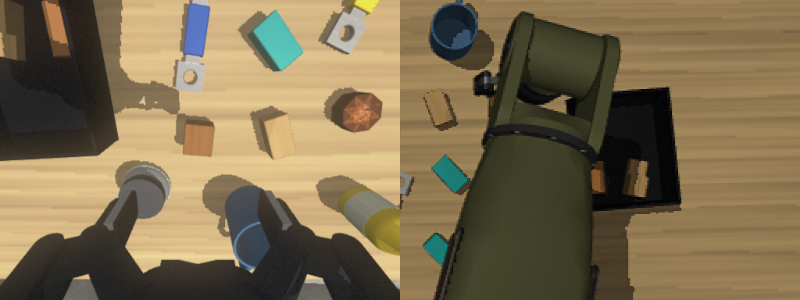

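```bash
python3 -m handwheel '[[-1,[-0.15,-0.1,-1],0],[-1,[0,0,-1],0],[-1,[0,0,-1],0],[-1,[0,0,-1],0],[-1,[0,0,-1],0],[-1,[0,0,-0.7],0],[-1,[0,0,0],0],[1,[0,0,0],0],[1,[0,0,0],0],[1,[0,0,0],0],[1,[0,0,0],0],[1,[0,0,0],0],[1,[0,0,0.4],0],[1,[0,0,1],0],[1,[0,0,1],0],[1,[0,0,1],0],[1,[0,0,1],0],[1,[0,0,1],0],[1,[0,0,0],0]]' 50
```

```text
time: 31.08
position: [0.6528, -0.1639, 0.1358]
ee_rot: [[-1.0, -0.003, 0.004], [-0.003, 1.0, -0.001], [-0.004, -0.001, -1.0]]
ft_force: [-0.4, 0.2, -1.5]
gripper_width: 0.453
gripper_force: 50.3
```

Got it. Placing it in the bin, then on to the block.

```bash
python3 -m handwheel '[[1,[-0.19,-0.9,0],0],[1,[-0.19,-0.9,0],0],[1,[-0.19,-0.9,0],0],[1,[-0.19,-0.9,0],0],[1,[-0.19,-0.9,0],0],[1,[-0.19,-0.9,0],0],[1,[-0.19,-0.9,0],0],[1,[-0.19,-0.8,0],0],[1,[0,0,-1],0],[1,[0,0,-1],0],[1,[0,0,-1],0],[1,[0,0,-0.3],0],[1,[0,0,0],0]]';  python3 -m handwheel '[[-0.2,[0,0,0],0],[-0.4,[0,0,0],0],[-0.4,[0,0,0],0],[-0.4,[0,0,1],0],[-0.4,[0,0,1],0],[-0.4,[0,0,1],0],[-1,[0.12,0.97,0.4],0.15],[-1,[0.12,0.97,0],0.15],[-1,[0.12,0.97,0],0.16],[-1,[0.12,0.97,0],0],[-1,[0.12,0.97,0],0],[-1,[0.12,0.97,0],0],[-1,[0.12,0.97,0],0],[-1,[0.12,0.97,0],0],[-1,[0.12,0.97,0],0],[-1,[0.12,0.97,0],0],[-1,[0.12,0.97,0],0],[-1,[0.12,0.97,0],0],[-1,[0,0,0],0]]'; python3 - <<'E'
from h import *
wspot("offcut_block",.015,3)
E
```

```text
time: 32.7
position: [0.6141, -0.3415, 0.0511]
ee_rot: [[-1.0, -0.003, -0.0], [-0.003, 1.0, 0.0], [0.0, 0.0, -1.0]]
ft_force: [0.1, -0.3, 0.3]
gripper_width: 0.452
gripper_force: 50.3
time: 35.08
position: [0.6503, -0.0481, 0.1358]
ee_rot: [[-0.934, -0.358, -0.0], [-0.358, 0.934, 0.0], [0.0, 0.0, -1.0]]
ft_force: [-0.6, -0.3, 0.1]
gripper_width: 0.998
gripper_force: 0.0
offcut_block 0.84 [248. 179.] [ 0.6542 -0.0516] shift units [ 0.1633 -0.061 ]
offcut_block 0.76 [279.  61.] [ 0.5321 -0.0655] shift units [-4.7184 -0.6157]
```

```bash
python3 -m handwheel '[[-0.7,[0.1,-0.1,-1],0],[-0.7,[0,0,-1],0],[-0.7,[0,0,-1],0],[-0.7,[0,0,-1],0],[-0.7,[0,0,-1],0],[-0.7,[0,0,-0.55],0],[-0.7,[0,0,0],0],[1,[0,0,0],0],[1,[0,0,0],0],[1,[0,0,0],0],[1,[0,0,0],0],[1,[0,0,0],0],[1,[0,0,0.4],0],[1,[0,0,1],0],[1,[0,0,1],0],[1,[0,0,1],0],[1,[0,0,1],0],[1,[0,0,1],0],[1,[0,0,0],0]]' 50
```

```text
time: 37.55
position: [0.6534, -0.0528, 0.1346]
ee_rot: [[-0.934, -0.356, 0.004], [-0.356, 0.934, -0.001], [-0.003, -0.002, -1.0]]
ft_force: [-0.1, 0.1, -1.2]
gripper_width: 0.375
gripper_force: 49.7
```

```bash
python3 -m handwheel '[[1,[-0.1,-0.94,0],-0.15],[1,[-0.1,-0.94,0],-0.15],[1,[-0.1,-0.94,0],-0.16],[1,[-0.1,-0.94,0],0],[1,[-0.1,-0.94,0],0],[1,[-0.1,-0.94,0],0],[1,[-0.1,-0.94,0],0],[1,[-0.1,-0.94,0],0],[1,[-0.1,-0.94,0],0],[1,[-0.1,-0.94,0],0],[1,[-0.1,-0.94,0],0],[1,[-0.1,-0.94,0],0],[1,[-0.1,-0.94,0],0],[1,[-0.1,-0.94,0],0],[1,[-0.1,-0.94,0],0],[1,[0,0,-1],0],[1,[0,0,-1],0],[1,[0,0,-1],0],[1,[0,0,-0.3],0],[1,[0,0,0],0]]';  python3 -m handwheel '[[0,[0,0,0],0],[-0.2,[0,0,0],0],[-0.2,[0,0,0],0],[-0.2,[0,0,1],0],[-0.2,[0,0,1],0],[-0.2,[0,0,1],0],[-0.2,[0,0,0.4],0]]'
```

```text
time: 40.05
position: [0.615, -0.4056, 0.0498]
ee_rot: [[-1.0, -0.003, -0.0], [-0.003, 1.0, 0.0], [0.0, 0.0, -1.0]]
ft_force: [0.7, -0.6, -0.9]
gripper_width: 0.378
gripper_force: 49.7
time: 40.92
position: [0.6155, -0.4055, 0.1366]
ee_rot: [[-1.0, -0.003, 0.002], [-0.003, 1.0, -0.001], [-0.002, -0.001, -1.0]]
ft_force: [-0.1, 1.3, -0.2]
gripper_width: 0.597
gripper_force: 0.0
```

```bash
python3 -m handwheel '[[-1,[0.06,0.95,0],0],[-1,[0.06,0.95,0],0],[-1,[0.06,0.95,0],0],[-1,[0.06,0.95,0],0],[-1,[0.06,0.95,0],0],[-1,[0.06,0.95,0],0],[-1,[0.06,0.95,0],0],[-1,[0.06,0.95,0],0],[-1,[0.06,0.95,0],0],[-1,[0.06,0.95,0],0],[-1,[0.06,0.95,0],0],[-1,[0.06,0.95,0],0],[-1,[0.06,0.95,0],0],[-1,[0.06,0.95,0],0],[-1,[0.06,0.95,0],0],[-1,[0.06,0.95,0],0],[-1,[0.06,0.95,0],0],[-1,[0.06,0.95,0],0],[-1,[0.06,0.95,0],0],[-1,[0,0,0],0]]'; python3 - <<'E'
from h import *
wspot("offcut_disc",.013)
a=viewer.capture("wrist")
b=viewer.capture("top")
m=np.hstack([a[96:288,128:384].repeat(2,0).repeat(2,1), b[96:288,256:512].repeat(2,0).repeat(2,1)])[:,:,::-1]
cv2.imwrite("pics/m7.png",cv2.resize(m,(800,300)))
E
```

```text
time: 43.42
position: [0.6436, 0.0481, 0.1345]
ee_rot: [[-1.0, -0.005, -0.0], [-0.005, 1.0, 0.0], [0.0, 0.0, -1.0]]
ft_force: [-0.8, 0.2, 0.1]
gripper_width: 1.0
gripper_force: 0.0
offcut_disc 0.73 [261. 158.] [0.6218 0.057 ] shift units [-0.8715  0.4323]
```

View pics/m7.png

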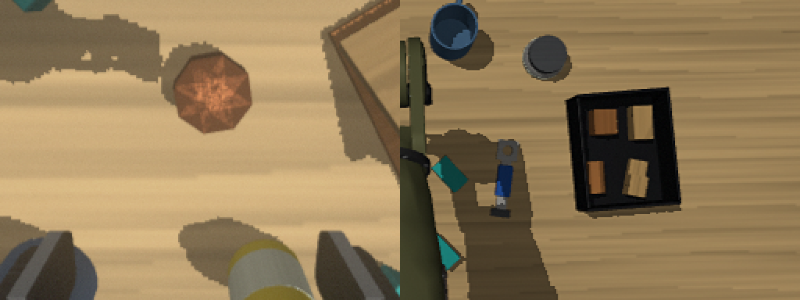

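Four offcuts are in the bin. The disc is now at about (.622, .057), with its flats turned roughly 17°.

```bash
python3 -m handwheel '[[-0.7,[-0.44,0.2,0],0.19],[-0.7,[-0.44,0.2,-0.5],0.19],[-0.7,[0,0,-1],0],[-0.7,[0,0,-1],0],[-0.7,[0,0,-1],0],[-0.7,[0,0,-1],0],[-0.7,[0,0,-1],0],[-0.7,[0,0,0],0],[1,[0,0,0],0],[1,[0,0,0],0],[1,[0,0,0],0],[1,[0,0,0],0],[1,[0,0,0],0],[1,[0,0,0.4],0],[1,[0,0,1],0],[1,[0,0,1],0],[1,[0,0,1],0],[1,[0,0,1],0],[1,[0,0,1],0],[1,[0,0,0],0]]' 50
```

```text
time: 46.12
position: [0.6224, 0.056, 0.1347]
ee_rot: [[-0.955, -0.297, 0.004], [-0.297, 0.955, 0.0], [-0.004, -0.001, -1.0]]
ft_force: [1.3, -1.0, 0.2]
gripper_width: 0.0
gripper_force: 0.0
```

```bash
python3 -m handwheel '[[-1,[0,0,0],0],[-1,[0,0,0],0],[-1,[0,0,0],0],[-1,[0,0,0],0]]'|head -1; python3 - <<'E'
from h import *
wspot("offcut_disc",.013)
a=viewer.capture("wrist")
cv2.imwrite("pics/m8.png",cv2.resize(a[:,:,::-1],(600,450)))
E
```

```text
time: 46.62
offcut_disc 0.78 [260. 174.] [0.615  0.0635] shift units [-0.2631  0.2991]
```

View pics/m8.png

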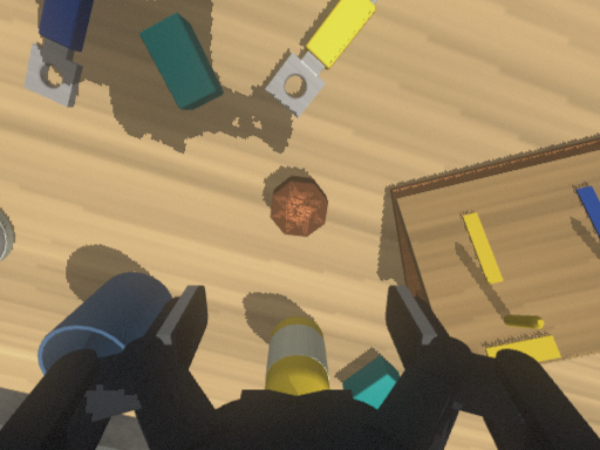

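The disc slipped, and now lies at about pixel (298,207) with its corners facing the pads. I'll measure its outline numerically.

```bash
python3 - <<'E'
from h import *
C=cam("wrist"); a=viewer.capture("wrist"); s=bot.get_state()
# ortho at z=.026, 0.25mm/px, centre (.615,.061), cols = tool-independent: col=+y, row=+x
c=np.array([.615,.061]);h=.05
q=[c+[-h,-h],c+[-h,h],c+[h,h],c+[h,-h]]
src=np.float32([pix("wrist",[p[0],p[1],.026],C) for p in q])
o=cv2.warpPerspective(a,cv2.getPerspectiveTransform(src,np.float32([[0,0],[400,0],[400,400],[0,400]])),(400,400))
hsv=cv2.cvtColor(o,cv2.COLOR_RGB2HSV); print(hsv[200,200],hsv[330,330])
R,G,B=[o[:,:,i].astype(float) for i in range(3)]
m=((R/(B+1)>2.0)&(R>50)).astype(np.uint8)
m=cv2.morphologyEx(m,cv2.MORPH_OPEN,np.ones((9,9)))
cs,_=cv2.findContours(m,0,2); k=max(cs,key=cv2.contourArea); k=cv2.convexHull(k)
p=cv2.approxPolyDP(k,6,True)[:,0]; print(cv2.contourArea(k)*.0625,p.tolist())
w=c+(p[:,::-1]-200)*.00025; print(w, w.mean(0))
d=np.roll(w,-1,0)-w
print([(round(np.hypot(*e)*1000,1),round(np.degrees(np.arctan2(e[1],e[0]))%180,0)) for e in d])
cv2.imwrite("pics/disc.png",np.hstack([o[:,:,::-1],np.repeat(m[:,:,None]*255,3,2)]))
E
```

```text
[ 11 140 171] [ 18  98 205]
1838.53125 [[214, 113], [277, 159], [285, 237], [246, 299], [166, 312], [105, 265], [95, 184], [132, 125]]
[[0.5932 0.0645]
 [0.6048 0.0803]
 [0.6242 0.0823]
 [0.6398 0.0725]
 [0.643  0.0525]
 [0.6312 0.0372]
 [0.611  0.0348]
 [0.5962 0.044 ]] [0.6179 0.0585]
[(np.float64(19.5), np.float64(54.0)), (np.float64(19.6), np.float64(6.0)), (np.float64(18.3), np.float64(148.0)), (np.float64(20.3), np.float64(99.0)), (np.float64(19.3), np.float64(52.0)), (np.float64(20.4), np.float64(7.0)), (np.float64(17.4), np.float64(148.0)), (np.float64(20.7), np.float64(98.0))]
```

View pics/disc.png

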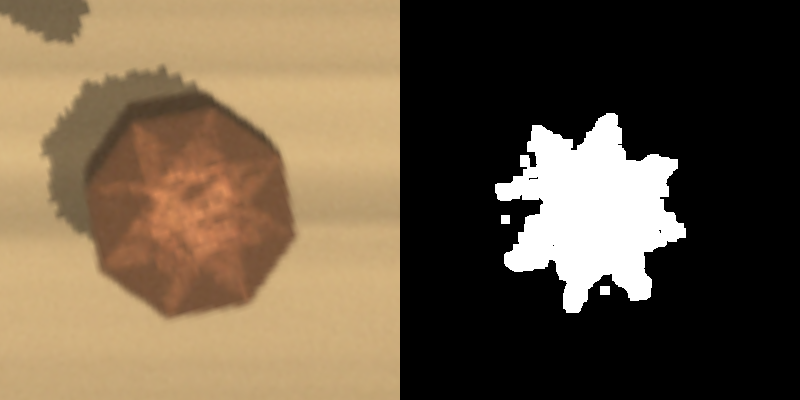

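The disc's flats face 97° and its centre is (.618, .0585). I'll turn −10° and grip harder.

```bash
python3 -m handwheel '[[-0.8,[-0.18,0.1,-0.55],-0.23],[-0.8,[0,0,-1],0],[-0.8,[0,0,-1],0],[-0.8,[0,0,-1],0],[-0.8,[0,0,-1],0],[-0.8,[0,0,-1],0],[-0.8,[0,0,0],0]]' 80; python3 -m handwheel '[[1,[0,0,0],0],[1,[0,0,0],0],[1,[0,0,0],0],[1,[0,0,0],0],[1,[0,0,0],0]]' 80
```

```text
time: 47.7
position: [0.616, 0.0585, -0.0082]
ee_rot: [[-0.993, -0.12, -0.003], [-0.12, 0.993, -0.0], [0.003, 0.0, -1.0]]
ft_force: [-0.0, 0.5, 0.7]
gripper_width: 0.904
gripper_force: 0.0
time: 48.32
position: [0.6181, 0.0586, -0.0042]
ee_rot: [[-0.993, -0.12, 0.003], [-0.12, 0.993, 0.0], [-0.003, -0.0, -1.0]]
ft_force: [-4.1, -0.1, 9.7]
gripper_width: 0.541
gripper_force: 80.1
```

```bash
python3 -m handwheel '[[1,[0,0,0.2],0],[1,[0,0,0.4],0],[1,[0,0,0.8],0],[1,[0,0,1],0],[1,[0,0,1],0],[1,[0,0,1],0],[1,[0,0,1],0],[1,[0,0,0],0]]'
```

```text
time: 49.32
position: [0.618, 0.0586, 0.1314]
ee_rot: [[-0.993, -0.12, 0.005], [-0.12, 0.993, 0.0], [-0.005, -0.0, -1.0]]
ft_force: [0.6, 0.2, -1.5]
gripper_width: 0.535
gripper_force: 81.8
```

```bash
python3 -m handwheel '[[1,[-0.12,-0.94,0],-0.15],[1,[-0.12,-0.94,0],0],[1,[-0.12,-0.94,0],0],[1,[-0.12,-0.94,0],0],[1,[-0.12,-0.94,0],0],[1,[-0.12,-0.94,0],0],[1,[-0.12,-0.94,0],0],[1,[-0.12,-0.94,0],0],[1,[-0.12,-0.94,0],0],[1,[-0.12,-0.94,0],0],[1,[-0.12,-0.94,0],0],[1,[-0.12,-0.94,0],0],[1,[-0.12,-0.94,0],0],[1,[-0.12,-0.94,0],0],[1,[-0.12,-0.94,0],0],[1,[-0.12,-0.94,0],0],[1,[-0.12,-0.94,0],0],[1,[-0.12,-0.94,0],0],[1,[0,0,0],0]]'; python3 -m handwheel '[[1,[0,0,-1],0],[1,[0,0,-1],0],[1,[0,0,-1],0],[1,[0,0,0],0]]'; python3 -m handwheel '[[-0.2,[0,0,0],0],[-0.4,[0,0,0],0],[-0.4,[0,0,0],0],[-0.4,[0,0,0],0],[-0.4,[0,0,1],0],[-0.4,[0,0,1],0],[-0.4,[0,0,1],0],[-1,[0,0,0],0]]'
```

```text
time: 51.7
position: [0.5625, -0.3664, 0.1281]
ee_rot: [[-1.0, -0.001, -0.0], [-0.001, 1.0, -0.0], [0.0, -0.0, -1.0]]
ft_force: [-0.3, 1.2, -0.3]
gripper_width: 0.535
gripper_force: 81.9
time: 52.2
position: [0.5624, -0.3635, 0.0516]
ee_rot: [[-1.0, -0.003, -0.003], [-0.003, 1.0, 0.002], [0.003, 0.002, -1.0]]
ft_force: [-1.0, -0.3, -0.5]
gripper_width: 0.539
gripper_force: 82.0
time: 53.2
position: [0.5637, -0.365, 0.1305]
ee_rot: [[-1.0, -0.003, 0.003], [-0.003, 1.0, -0.002], [-0.003, -0.002, -1.0]]
ft_force: [-0.3, -0.8, -0.5]
gripper_width: 0.886
gripper_force: 0.0
```

Now the blue spanner. I'll turn the tool half round so the wrist camera faces the eye side, since both ways are within joint 6's range.

```bash
python3 -m handwheel '[[-1,[-0.09,0.43,0],-0.222],[-1,[-0.09,0.43,0],-0.222],[-1,[-0.09,0.43,0],-0.222],[-1,[-0.09,0.43,0],-0.222],[-1,[-0.09,0.43,0],-0.222],[-1,[-0.09,0.43,0],-0.222],[-1,[-0.09,0.43,0],-0.222],[-1,[-0.09,0.43,0],-0.222],[-1,[-0.09,0.43,0],-0.222],[-1,[-0.09,0.43,0],-0.222],[-1,[-0.09,0.43,0],-0.222],[-1,[-0.09,0.43,0],-0.222],[-1,[-0.09,0.43,0],-0.222],[-1,[-0.09,0.43,0],-0.222],[-1,[-0.09,0.43,0],-0.222],[-1,[-0.09,0.43,0],-0.222],[-1,[-0.09,0.43,0],-0.222],[-1,[-0.09,0.43,0],-0.222],[-1,[-0.09,0.43,0],-0.222],[-1,[0,0,0],0]]'; cat >> h.py <<'E'
HUE=dict(blue=((105,120,40),(130,255,255)),yellow=((22,150,80),(34,255,255)),red=((0,170,60),(6,255,255)))
def grip(col,z=.016,near=None):
    C=cam("wrist"); s=bot.get_state(); a=viewer.capture("wrist")
    m=cv2.inRange(cv2.cvtColor(a,cv2.COLOR_RGB2HSV),*HUE[col])
    n,l,st,ce=cv2.connectedComponentsWithStats(m)
    for i in np.argsort(-st[1:,4])[:4]+1:
        ys,xs=np.nonzero(l==i)
        if len(xs)<150: continue
        k,_=cv2.findContours((l==i).astype(np.uint8),0,2)
        w=np.float32([world("wrist",p[0],z,C)[:2]*1000 for p in max(k,key=len)])
        r=cv2.minAreaRect(w); b=cv2.boxPoints(r); e=max((b[1]-b[0],b[2]-b[1]),key=np.linalg.norm)
        print(col,len(xs),"c",np.array(r[0]),"size",np.array(r[1]),"ang",np.degrees(np.arctan2(e[1],e[0])),"units",(np.array(r[0])/1000-s["position"][:2])/.025)
    for n in [f"spanner_{col}_eye",f"spanner_{col}"]:
        for d in spotter.spot_point(n,"wrist")[:2]: print(n,round(d["score"],2),d["location"],world("wrist",d["location"],z-.008,C)[:2])
E
python3 - <<'E'
from h import *
grip("blue")
viewer.capture("top")
for n in ["offcut_disc","offcut_block","offcut_stub","offcut_step","offcut_square","spanner_yellow"]:
    print(n,[(round(d["score"],2),world("top",d["location"],.03)) for d in spotter.spot_point(n,"top")[:3]])
E
```

```text
time: 55.7
position: [0.52, -0.1597, 0.1276]
ee_rot: [[0.986, -0.166, -0.001], [-0.166, -0.986, 0.0], [-0.001, -0.0, -1.0]]
ft_force: [1.0, -0.7, 0.4]
gripper_width: 1.002
gripper_force: 0.0
blue 1070 c [ 519.582  -162.1541] size [23.2608 52.8451] ang -8.602617 units [-0.0152 -0.0987]
spanner_blue_eye 0.69 [256.2, 124.0] [ 0.5747 -0.1714]
spanner_blue 0.8 [255.1, 177.9] [ 0.5177 -0.1608]
offcut_disc [(0.75, array([ 0.562 , -0.3685,  0.03  ]))]
offcut_block [(0.83, array([0.7957, 0.2041, 0.03  ])), (0.77, array([ 0.5319, -0.0644,  0.03  ])), (0.67, array([ 0.4047, -0.0377,  0.03  ]))]
offcut_stub [(0.66, array([ 0.5637, -0.365 ,  0.03  ])), (0.65, array([ 0.7804, -0.0754,  0.03  ])), (0.52, array([0.5806, 0.3324, 0.03  ]))]
offcut_step [(0.85, array([ 0.5241, -0.3906,  0.03  ]))]
offcut_square [(0.27, array([0.5918, 0.3296, 0.03  ])), (0.17, array([ 0.5595, -0.3546,  0.03  ]))]
spanner_yellow [(0.77, array([0.4734, 0.0485, 0.03  ])), (0.6, array([0.644 , 0.2488, 0.03  ]))]
```

```bash
python3 -m handwheel '[[-1,[0,-0.1,-1],0],[-1,[0,0,-1],0],[-1,[0,0,-1],0],[-1,[0,0,-1],0],[-1,[0,0,-0.7],0],[-1,[0,0,-0.5],0],[-1,[0,0,0],0]]' 60; python3 -m handwheel '[[1,[0,0,0],0],[1,[0,0,0],0],[1,[0,0,0],0],[1,[0,0,0],0],[1,[0,0,0],0]]'
```

```text
time: 57.08
position: [0.5201, -0.1627, -0.0021]
ee_rot: [[0.986, -0.168, -0.001], [-0.168, -0.986, 0.0], [-0.001, -0.0, -1.0]]
ft_force: [0.3, -0.2, 0.0]
gripper_width: 1.001
gripper_force: 0.0
time: 57.7
position: [0.5203, -0.1627, -0.0016]
ee_rot: [[0.986, -0.168, 0.0], [-0.168, -0.986, -0.0], [0.0, 0.0, -1.0]]
ft_force: [0.2, 0.1, 1.0]
gripper_width: 0.002
gripper_force: 0.0
```

The fingers closed above the spanner, so the fingertips are about 18 mm higher than the TCP reading suggests. That explains the earlier slips. I'll open, go lower and watch the force.

```bash
python3 -m handwheel '[[-0.6,[0,0,0],0],[-0.6,[0,0,0],0],[-0.6,[0,0,0],0],[-0.6,[0,0,0],0],[-0.6,[0,0,-0.2],0],[-0.6,[0,0,-0.2],0],[-0.6,[0,0,0],0]]' 40; python3 -m handwheel '[[0.2,[0,0,0],0],[0.3,[0,0,0],0],[0.3,[0,0,0],0],[1,[0,0,0],0],[1,[0,0,0],0]]'
```

```text
time: 58.58
position: [0.52, -0.1626, -0.0122]
ee_rot: [[0.986, -0.168, -0.001], [-0.168, -0.986, 0.0], [-0.001, -0.0, -1.0]]
ft_force: [0.8, -0.4, 0.4]
gripper_width: 0.801
gripper_force: 0.0
time: 59.2
position: [0.5204, -0.1627, -0.0113]
ee_rot: [[0.986, -0.168, 0.0], [-0.168, -0.986, -0.0], [0.0, 0.0, -1.0]]
ft_force: [-1.7, 0.3, 5.7]
gripper_width: 0.273
gripper_force: 39.2
```

```bash
python3 -m handwheel '[[0,[0,0,0],0],[0,[0,0,0],0],[0,[0,0,-0.16],0],[0,[0,0,0],0],[0.3,[0,0,0],0],[1,[0,0,0],0],[1,[0,0,0],0],[1,[0,0,0],0]]' 40; python3 -m handwheel '[[1,[0,0,0.1],0],[1,[0,0,0.3],0],[1,[0,0,0.6],0],[1,[0,0,1],0],[1,[0,0,1],0],[1,[0,0,1],0],[1,[0,0,1],0],[1,[0,0,1],0],[1,[0,0,1],0],[1,[0,0,1],0],[1,[0,0,0],0]]' 70;  python3 - <<'E'
from h import *
s=bot.get_state(); print(s["position"][2],s["joint_pos"])
grip("blue",z=s["position"][2]+.026)
E
```

```text
time: 60.2
position: [0.5204, -0.1628, -0.0154]
ee_rot: [[0.986, -0.168, 0.0], [-0.168, -0.986, -0.0], [0.0, 0.0, -1.0]]
ft_force: [-0.4, 0.6, 3.0]
gripper_width: 0.285
gripper_force: 39.8
time: 61.58
position: [0.5209, -0.1629, 0.1867]
ee_rot: [[0.986, -0.168, 0.004], [-0.168, -0.986, -0.001], [0.004, 0.001, -1.0]]
ft_force: [-0.7, 0.5, -1.1]
gripper_width: 0.274
gripper_force: 68.8
0.18665188370966704 [-0.3702  0.3044  1.5609  0.      1.2723  1.369 ]
blue 3211 c [ 517.5953 -161.3176] size [25.3777 56.715 ] ang -8.500319 units [-0.1329  0.0638]
spanner_blue_eye 0.97 [254.5, 152.0] [ 0.5741 -0.172 ]
spanner_blue 0.68 [252.1, 245.1] [ 0.5163 -0.1607]
```

The blue spanner is held. Its mid-plane is 23 mm above the TCP reading and its eye is 55 mm ahead. Carrying it to the rack and looking.

```bash
python3 -m handwheel '[[1,[-0.1,0.95,0.1],0.05],[1,[-0.1,0.95,0.1],0.05],[1,[-0.1,0.95,0.1],0.05],[1,[-0.1,0.95,0.1],0.05],[1,[-0.1,0.95,0.1],0.05],[1,[-0.1,0.95,0.1],0.05],[1,[-0.1,0.95,0.1],0.05],[1,[-0.1,0.95,0.1],0.05],[1,[-0.1,0.95,0.1],0.05],[1,[-0.1,0.95,0.1],0.05],[1,[-0.1,0.95,0.1],0.05],[1,[-0.1,0.95,0.1],0.05],[1,[-0.1,0.95,0.1],0.05],[1,[-0.1,0.95,0.1],0.05],[1,[-0.1,0.95,0],0.05],[1,[-0.1,0.95,0],0.05],[1,[0,1,0],0.05],[1,[0,0,0],0.04],[1,[0,0,0],0]]'; cat >> h.py <<'E'
from scipy.optimize import least_squares
SEAT=np.array([.0237,0,.0934]);TIP=np.array([.0042,0,.1212]);YS=dict(red=.095,blue=0,yellow=-.095)
def peg(p,col,L,sw=1):
    c,s=np.cos(p[2]),np.sin(p[2]); q=L+[0,YS[col]*sw,0]
    return np.array([p[0]+c*q[0]-s*q[1],p[1]+s*q[0]+c*q[1],q[2]])
E
python3 - <<'E'
from h import *
obs=[]
for c in ("wrist","top","scene"):
    C=cam(c); a=viewer.capture(c)
    if c=="wrist": cv2.imwrite("pics/rack_w.png",a[:,:,::-1])
    for col in YS:
        for part in ("tip","seat"):
            for d in spotter.spot_point(f"peg_{col}_{part}",c)[:2]:
                if d["score"]>.35: obs.append((c,C,col,part,d["location"],d["score"]))
def res(p): return np.concatenate([(pix(c,peg(p,col,TIP if part=="tip" else SEAT),C)-uv)*sc for c,C,col,part,uv,sc in obs])
r=least_squares(res,[.5595,.3055,.52],loss="soft_l1",f_scale=2,x_scale=[.01,.01,.05])
print(r.x,np.degrees(r.x[2]))
for o,e in zip(obs,res(r.x).reshape(-1,2)): print(o[0],o[2],o[3],o[4],round(o[5],2),e.round(1))
for col in YS: print(col,peg(r.x,col,TIP),peg(r.x,col,SEAT))
import json; json.dump(r.x.tolist(),open("rack.json","w"))
E
```

```text
time: 64.1
position: [0.4801, 0.2418, 0.2186]
ee_rot: [[0.863, 0.506, -0.001], [0.506, -0.863, -0.001], [-0.001, -0.0, -1.0]]
ft_force: [0.9, 0.4, -1.5]
gripper_width: 0.274
gripper_force: 68.9
[0.5647 0.3026 0.5416] 31.03063657491008
wrist red tip [134.9, 63.8] 0.96 [2.2 5.2]
wrist red seat [141.8, 51.4] 0.55 [ 2.2 -0.8]
wrist blue tip [242.8, 67.7] 0.77 [0.4 0.1]
wrist blue tip [390.0, 206.2] 0.58 [-85.1 -80.2]
wrist blue seat [240.0, 47.2] 0.93 [3.6 1.3]
wrist blue seat [250.9, 241.6] 0.69 [  -4.8 -133.2]
wrist yellow seat [342.4, 45.7] 0.73 [-0.   1.2]
top red tip [109.0, 214.7] 0.65 [0.3 0.9]
top red tip [393.5, 194.4] 0.5 [-142.    10.8]
top red seat [112.4, 207.7] 0.63 [-1.6  1.1]
top blue tip [142.9, 190.9] 0.63 [-0.6  3.1]
top blue tip [380.8, 209.8] 0.57 [-136.1   -8. ]
top blue seat [143.7, 189.4] 0.68 [-1.6  0.3]
top yellow tip [171.5, 174.1] 0.61 [1.7 0.9]
top yellow seat [168.8, 172.4] 0.83 [ 3.3 -1.8]
scene red tip [408.5, 198.8] 0.5 [-0.2 -0. ]
scene red seat [148.1, 164.6] 0.69 [180.   32.6]
scene red seat [150.3, 186.0] 0.68 [175.9  17.5]
scene blue tip [149.5, 185.6] 0.55 [122.6   9.6]
scene blue tip [371.6, 206.4] 0.47 [ 0.4 -1.5]
scene blue seat [373.0, 214.9] 0.48 [0.2 0.7]
scene yellow tip [337.8, 208.0] 0.57 [-0.9 -0.2]
scene yellow seat [339.9, 220.1] 0.6 [-1.5  0.4]
red [0.5193 0.3861 0.1212] [0.536  0.3962 0.0934]
blue [0.5683 0.3047 0.1212] [0.585  0.3148 0.0934]
yellow [0.6172 0.2233 0.1212] [0.634  0.2334 0.0934]
```

View pics/rack_w.png

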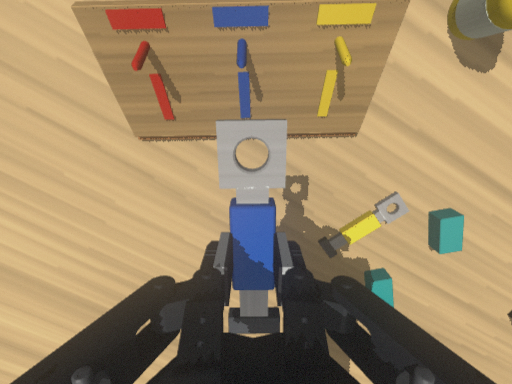

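The wrist view shows the held spanner's eye at (252,153). The blue peg's tip is at (242,67), which matches the rack fit. Next I'll work out the exact eye offset and the target steps.

```bash
cat >> h.py <<'E'
import json
def eyehole(zoff=.0234):
    """find tab hole in wrist picture: ring of grey with hole near expected pixel; returns world eye"""
    s=bot.get_state(); C=cam("wrist"); a=viewer.capture("wrist"); z=s["position"][2]+zoff
    e=pix("wrist",s["position"]+s["ee_rot"][:,0]*.055+[0,0,zoff],C)
    hsv=cv2.cvtColor(a,cv2.COLOR_RGB2HSV); m=((hsv[:,:,1]<45)&(hsv[:,:,2]>100)).astype(np.uint8)
    k,h=cv2.findContours(m,cv2.RETR_CCOMP,cv2.CHAIN_APPROX_NONE)
    best=None
    for c,hh in zip(k,h[0]):
        if hh[3]>=0 and cv2.contourArea(c)>200:
            (u,v),r=cv2.minEnclosingCircle(c); d=np.hypot(u-e[0],v-e[1])
            if best is None or d<best[0]: best=(d,u,v,r,cv2.contourArea(c))
    print("expected",e,"hole",best)
    w=world("wrist",best[1:3],z+.003,C); print("eye",w,"offset",w-s["position"]); return w
def axis(col,s):
    p=json.load(open("rack.json")); a=peg(p,col,SEAT);n=(peg(p,col,TIP)-a)/.034
    return a+(s-.008)*n
E
python3 - <<'E'
from h import *
w=eyehole(); d=spotter.spot_point("spanner_blue_eye","wrist")[0]; print(d, world("wrist",d["location"],bot.get_state()["position"][2]+.0234))
w[2]=bot.get_state()["position"][2]+.0234
for s in (.065,.05,.03,.016): print(s,axis("blue",s),"units from here",(axis("blue",s)-w)/.025)
E
```

```text
expected [254.7495 153.5056] hole (np.float64(3.381815781162762), 251.40066528320312, 153.97682189941406, 17.84942054748535, 890.0)
eye [0.5272 0.2718 0.2458] offset [0.0468 0.0295 0.0264]
{'location': [252.8, 156.3], 'score': 0.58} [0.5259 0.2703 0.2428]
0.065 [0.557  0.2979 0.14  ] units from here [ 1.1925  1.0436 -4.1106]
0.05 [0.5643 0.3024 0.1277] units from here [ 1.4873  1.221  -4.6012]
0.03 [0.5742 0.3083 0.1114] units from here [ 1.8805  1.4575 -5.2553]
0.016 [0.5811 0.3124 0.0999] units from here [ 2.1557  1.6231 -5.7132]
```

```bash
python3 -m handwheel '[[1,[0.6,0.52,0],0],[1,[0.59,0.52,-0.3],0],[1,[0,0,-0.8],0],[1,[0,0,-0.8],0],[1,[0,0,-0.8],0],[1,[0,0,-0.7],0],[1,[0,0,-0.7],0],[1,[0,0,0],0],[1,[0,0,0],0]]'; python3 - <<'E'
from h import *
w=eyehole(); C=cam("wrist")
for n in ("peg_blue_tip","peg_blue_seat"):
  for d in spotter.spot_point(n,"wrist")[:2]: print(n,d["score"],d["location"],"model",pix("wrist",axis("blue",.042 if "tip" in n else .008),C))
w[2]=bot.get_state()["position"][2]+.0234
for s in (.05,.03,.016): print(s,"units from here",(axis("blue",s)-w)/.025)
E
```

```text
time: 66.38
position: [0.5104, 0.2684, 0.1175]
ee_rot: [[0.863, 0.506, 0.001], [0.506, -0.863, 0.0], [0.001, 0.0, -1.0]]
ft_force: [1.1, 0.2, -1.0]
gripper_width: 0.273
gripper_force: 68.8
expected [254.7545 153.4648] hole (np.float64(3.390222320322422), 251.47479248046875, 154.3235321044922, 17.678668975830078, 853.5)
eye [0.5571 0.2978 0.1439] offset [0.0467 0.0294 0.0264]
peg_blue_tip 0.66 [245.8, 122.3] model [251.1903 124.6033]
peg_blue_seat 0.97 [246.9, 88.6] model [251.0852  90.4546]
0.05 units from here [ 0.2909  0.1814 -0.5314]
0.03 units from here [ 0.684   0.4179 -1.1855]
0.016 units from here [ 0.9593  0.5835 -1.6434]
```

```bash
python3 - <<'E'
from h import *
C=cam("wrist"); a=viewer.capture("wrist")
m=cv2.inRange(cv2.cvtColor(a,cv2.COLOR_RGB2HSV),(100,110,30),(130,255,255))
n,l,st,ce=cv2.connectedComponentsWithStats(m)
for i in range(1,n):
    if st[i,4]>20:
        ys,xs=np.nonzero(l==i); f=np.polyfit(ys,xs,1)
        print(st[i],ce[i].round(1)); 
        if st[i,0]<300 and st[i,1]<190:
            for r in sorted(set(ys))[::4]: print(r,xs[ys==r].min(),xs[ys==r].max(),end="; ")
            print()
for s in (0,.008,.025,.042): print(s,pix("wrist",axis("blue",s),C))
E
```

```text
[ 205   31   84   29 2206] [246.8  45.2]
31 284 288; 35 205 288; 39 205 288; 43 206 287; 47 207 287; 51 207 287; 55 208 286; 59 209 242; 
[242  76  11  43 437] [247.1  97.7]
76 247 249; 80 243 252; 84 243 252; 88 243 252; 92 242 252; 96 242 252; 100 242 252; 104 242 252; 108 242 251; 112 242 251; 116 242 251; 
[244 139  13  29 349] [250.4 152.9]
139 248 255; 143 244 256; 147 244 256; 151 245 256; 155 245 256; 159 245 256; 163 245 256; 167 248 256; 
[ 230  203   46   87 3553] [253. 246.]
0 [251.0661  83.3702]
0.008 [251.0879  90.3359]
0.025 [251.1381 106.4123]
0.042 [251.1946 124.488 ]
```

The peg shows about 4 px left of the model, so I'll correct by about 3 mm along the row and 1.5 mm up the slope. Then I'll go down along the peg axis.

```bash
python3 -m handwheel '[[1,[0.15,0.16,-0.26],0],[1,[0.14,0.15,-0.27],0],[1,[0,0,0],0],[1,[0.13,0.08,-0.22],0],[1,[0,0,0],0]]'; python3 -m handwheel '[[1,[0.13,0.08,-0.22],0],[1,[0.13,0.08,-0.22],0],[1,[0,0,0],0]]' ; python3 - <<'E'
from h import *
p=json.load(open("rack.json")); p[0]-=.0002;p[1]+=.0033; json.dump(p,open("rack.json","w"))
w=eyehole(); C=cam("wrist"); w[2]=bot.get_state()["position"][2]+.0234
print(pix("wrist",axis("blue",.042),C))
for s in (.03,.016): print(s,"units from here",(axis("blue",s)-w)/.025)
E
```

```text
time: 67.2
position: [0.5207, 0.2781, 0.0977]
ee_rot: [[0.863, 0.506, -0.0], [0.506, -0.863, -0.0], [-0.0, -0.0, -1.0]]
ft_force: [0.2, 1.0, -1.4]
gripper_width: 0.275
gripper_force: 68.9
time: 67.58
position: [0.5273, 0.2821, 0.0866]
ee_rot: [[0.863, 0.506, -0.0], [0.506, -0.863, -0.0], [-0.0, -0.0, -1.0]]
ft_force: [1.5, 0.8, -1.0]
gripper_width: 0.273
gripper_force: 68.9
expected [254.7482 153.5116] hole (np.float64(4.148774959454769), 251.42857360839844, 156.0, 18.571529388427734, 907.0)
eye [0.5732 0.3111 0.113 ] offset [0.0459 0.029  0.0264]
[251.5269 170.6869]
0.03 units from here [0.0314 0.0183 0.0434]
0.016 units from here [ 0.3066  0.1838 -0.4145]
```

```bash
python3 - <<'E'
from h import *
a=viewer.capture("wrist"); h=cv2.cvtColor(a,cv2.COLOR_RGB2HSV)
m=cv2.inRange(h,(100,110,30),(130,255,255))
for r in range(96,216,4):
    print(r,"".join("#" if m[r,c] else ("o" if h[r,c,1]<45 and h[r,c,2]>100 else ".") for c in range(212,292,2)))
E
```

```text
96 o.o.ooooooooooo.o...o...................
100 ........................................
104 ........................................
108 ........................................
112 ..................o####.................
116 ..................######o...............
120 ...ooooooooooooooooooooooooooooooooooo..
124 ..oooooooooooooooooooooooooooooooooooo..
128 ..oooooooooooooooooooooooooooooooooooo..
132 ...ooooooooooooooooooooooooooooooooooo..
136 ...ooooooooooooooooooooooooooooooooooo..
140 ...oooooooooooooo..#.##.oooooooooooooo..
144 ...ooooooooooo...#######...ooooooooooo..
148 ...ooooooooo.....#######....ooooooooo...
152 ...ooooooooo.....#######....ooooooooo...
156 ...ooooooooo.....#######....ooooooooo...
160 ...ooooooooo.....#######.o.oooooooooo...
164 ...oooooooooo.....######.o.oooooooooo...
168 ...ooooooooooooooo.####...ooooooooooo...
172 ....oooooooooooooooo###oooooooooooooo...
176 ....ooooooooooooooooooooooooooooooooo...
180 ....ooooooooooooooooooooooooooooooooo...
184 ....ooooooooooooooooooooooooooooooooo...
188 .....ooooooooooooooooooooooooooooo......
192 ............ooooooooooooooooo...........
196 ............ooooooooooooooooo...........
200 ............ooooooooooooooooo...........
204 ............................#.#.........
208 .........#######################........
212 .........#######################........
```

The peg passes through the eye. I'll continue down along it, loosen the grip and release.

```bash
python3 -m handwheel '[[1,[0.1,0.06,-0.14],0],[1,[0.1,0.06,-0.14],0],[1,[0.1,0.06,-0.13],0],[1,[0,0,0],0]]' 40;  python3 -m handwheel '[[1,[0,0,-0.2],0],[1,[0,0,-0.2],0],[1,[0,0,-0.2],0],[1,[0,0,0],0]]' 20
```

```text
time: 68.18
position: [0.5345, 0.2865, 0.0764]
ee_rot: [[0.863, 0.506, -0.001], [0.506, -0.863, -0.0], [-0.001, -0.0, -1.0]]
ft_force: [-1.0, 0.3, -2.0]
gripper_width: 0.27
gripper_force: 68.9
time: 68.68
position: [0.5337, 0.2865, 0.0614]
ee_rot: [[0.862, 0.506, -0.002], [0.506, -0.862, -0.001], [-0.002, -0.001, -1.0]]
ft_force: [-7.7, -0.9, 3.4]
gripper_width: 0.274
gripper_force: 69.1
```

```bash
python3 -m handwheel '[[0.3,[0,0,0],0],[0.2,[0,0,0],0],[0,[0,0,0],0],[-0.3,[0,0,0],0],[-0.5,[0,0,0],0],[-0.5,[0,0,0.5],0],[-0.5,[0,0,1],0],[-0.5,[0,0,1],0],[-0.5,[0,0,1],0],[-0.5,[0,0,1],0],[-0.5,[0,0,0],0]]'; python3 - <<'E'
from h import *
C=cam("wrist");a=viewer.capture("wrist"); h=cv2.cvtColor(a,cv2.COLOR_RGB2HSV)
p=json.load(open("rack.json"));u=np.array([np.cos(p[2]),np.sin(p[2]),0])
S=axis("blue",.008); slope=np.array([u[0]*.8192,u[1]*.8192,.5736])
print("expect eye",pix("wrist",S,C),"grip",pix("wrist",S-.055*slope,C))
for n in ("spanner_blue_eye","spanner_blue","peg_blue_seat"): print(n,[(round(d["score"],2),d["location"]) for d in spotter.spot_point(n,"wrist")[:2]])
m=cv2.inRange(h,(100,110,30),(130,255,255))
for r in range(40,300,6):
    print(r,"".join("#" if m[r,c] else ("o" if h[r,c,1]<45 and h[r,c,2]>100 else ".") for c in range(190,320,3)))
E
```

```text
time: 70.05
position: [0.5353, 0.2869, 0.177]
ee_rot: [[0.863, 0.506, 0.004], [0.506, -0.863, 0.002], [0.004, 0.0, -1.0]]
ft_force: [-0.3, -1.2, -0.8]
gripper_width: 0.751
gripper_force: 0.0
expect eye [252.0505 126.5404] grip [252.6862 166.6052]
spanner_blue_eye [(0.66, [140.0, 155.9]), (0.63, [147.8, 133.2])]
spanner_blue [(0.71, [250.9, 169.3]), (0.16, [402.7, 265.4])]
peg_blue_seat [(0.91, [249.9, 126.8])]
40 ............................................
46 ............................................
52 ............................................
58 ............................................
64 ............................................
70 ............................................
76 ............................................
82 ............................................
88 ............................................
94 ............###.###############.............
100 ............###################.............
106 ............###################.............
112 ............................................
118 ..............oooooooooooooo................
124 ......
[... 759 characters left out ...]
..............
220 ............................................
226 ............................................
232 ............................................
238 o.........................................oo
244 ...........................................o
250 ............................................
256 ............................................
262 ............................................
268 ............................................
274 ............................................
280 ............................................
286 ............................................
292 ............................................
298 ............................................
```

The blue spanner lies along the slope on its peg: its grip is at (251,169) against an expected (253,167). Now the yellow one.

```bash
python3 -m handwheel '[[-1,[-0.22,-0.9,0],-0.12],[-1,[-0.22,-0.9,0],-0.12],[-1,[-0.22,-0.9,0],-0.12],[-1,[-0.22,-0.9,0],-0.12],[-1,[-0.22,-0.9,0],-0.12],[-1,[-0.22,-0.9,-0.4],-0.12],[-1,[-0.22,-0.9,-0.4],-0.12],[-1,[-0.22,-0.9,-0.4],-0.12],[-1,[-0.22,-0.9,-0.4],-0.12],[-1,[-0.22,-0.9,-0.4],-0.11],[-1,[-0.22,-0.9,0],0],[-1,[0,0,0],0],[-1,[0,0,0],0]]'; python3 - <<'E'
from h import *
grip("yellow")
E
```

```text
time: 71.88
position: [0.4741, 0.0395, 0.1242]
ee_rot: [[0.919, -0.393, -0.0], [-0.393, -0.919, 0.0], [-0.0, 0.0, -1.0]]
ft_force: [-0.2, 0.2, 0.2]
gripper_width: 0.997
gripper_force: 0.0
yellow 1164 c [470.6177  46.1532] size [25.3877 55.0575] ang -22.620203 units [-0.1394  0.2681]
yellow 755 c [595.726  235.5201] size [57.8706 14.4122] ang 49.44362 units [4.8649 7.8427]
spanner_yellow_eye 0.64 [248.1, 133.1] [0.5195 0.0262]
spanner_yellow 0.72 [253.9, 182.8] [0.4678 0.0418]
```

```bash
python3 -m handwheel '[[-0.6,[-0.15,0.24,-1],0.02],[-0.6,[0,0,-1],0],[-0.6,[0,0,-1],0],[-0.6,[0,0,-1],0],[-0.6,[0,0,-1],0],[-0.6,[0,0,-0.4],0],[-0.6,[0,0,-0.2],0],[-0.6,[0,0,0],0]]' 40; python3 -m handwheel '[[0,[0,0,0],0],[0.3,[0,0,0],0],[1,[0,0,0],0],[1,[0,0,0],0],[1,[0,0,0],0],[1,[0,0,0],0]]' 50
```

```text
time: 73.03
position: [0.4706, 0.0452, -0.0153]
ee_rot: [[0.926, -0.379, 0.0], [-0.379, -0.926, 0.0], [0.0, -0.0, -1.0]]
ft_force: [0.5, 0.3, 0.4]
gripper_width: 0.798
gripper_force: 0.0
time: 73.78
position: [0.4706, 0.0451, -0.015]
ee_rot: [[0.926, -0.379, 0.001], [-0.379, -0.926, 0.0], [0.001, -0.0, -1.0]]
ft_force: [-2.9, -0.7, 6.6]
gripper_width: 0.282
gripper_force: 48.8
```

```bash
python3 -m handwheel '[[1,[0,0,0.1],0],[1,[0,0,0.3],0],[1,[0,0,0.6],0],[1,[0,0,1],0],[1,[0,0,1],0],[1,[0,0,1],0],[1,[0,0,1],0],[1,[0,0,1],0],[1,[0.23,0.47,1],0.12],[1,[0.23,0.47,1],0.12],[1,[0.23,0.47,1],0.12],[1,[0.23,0.47,0.4],0.12],[1,[0.23,0.47,0],0.12],[1,[0.23,0.47,0],0.12],[1,[0.23,0.47,0],0.12],[1,[0.23,0.47,0],0.12],[1,[0.23,0.47,0],0.12],[1,[0.23,0.47,0],0.105],[1,[0,0,0],0],[1,[0,0,0],0]]' 70; cat >> h.py <<'E'
def blobs(col,lo,hi):
    C=cam("wrist"); a=viewer.capture("wrist")
    m=cv2.inRange(cv2.cvtColor(a,cv2.COLOR_RGB2HSV),lo,hi)
    n,l,st,ce=cv2.connectedComponentsWithStats(m)
    for i in range(1,n):
        if st[i,4]>60: print(st[i],ce[i].round(1))
    for s in (0,.008,.042): print("model",s,pix("wrist",axis(col,s),C))
    for q in ("tip","seat"):
        for d in spotter.spot_point(f"peg_{col}_{q}","wrist")[:2]: print(q,d["score"],d["location"])
E
python3 - <<'E'
from h import *
w=eyehole(); blobs("yellow",(20,120,50),(36,255,255))
w[2]=bot.get_state()["position"][2]+.0234
for s in (.065,.05): print(s,"units",(axis("yellow",s)-w)/.025)
E
```

```text
time: 76.28
position: [0.5275, 0.1622, 0.2198]
ee_rot: [[0.857, 0.514, 0.0], [0.514, -0.857, -0.0], [0.0, 0.0, -1.0]]
ft_force: [-0.3, -0.9, -1.7]
gripper_width: 0.273
gripper_force: 68.9
expected [254.7514 153.5205] hole (np.float64(1.5571756374872003), 253.2894744873047, 152.9842071533203, 17.749818801879883, 886.0)
eye [0.575  0.1916 0.2462] offset [0.0475 0.0294 0.0264]
[372   0  26  43 193] [378.9  25.2]
[ 397    0   69   32 1652] [426.8  12.9]
[ 216    4   58   24 1231] [244.5  15. ]
[240  37  11  31 283] [245.  52.]
[240  70  14  48 548] [246.7  92.9]
[ 230  196   48   93 3842] [252.9 243.8]
model 0 [244.6494  42.6624]
model 0.008 [244.502   46.7197]
model 0.042 [243.8123  65.7072]
tip 0.8 [243.6, 64.0]
seat 0.65 [248.1, 47.7]
0.065 units [ 1.2277  1.129  -4.1187]
0.05 units [ 1.5225  1.3063 -4.6093]
```

```bash
python3 -m handwheel '[[1,[0.62,0.57,0],0],[1,[0.61,0.56,-0.3],0],[1,[0,0,-0.8],0],[1,[0,0,-0.8],0],[1,[0,0,-0.8],0],[1,[0,0,-0.7],0],[1,[0,0,-0.7],0],[1,[0,0,0],0],[1,[0,0,0],0]]'; python3 - <<'E'
from h import *
w=eyehole(); blobs("yellow",(20,120,50),(36,255,255))
w[2]=bot.get_state()["position"][2]+.0234
for s in (.05,.03): print(s,"units",(axis("yellow",s)-w)/.025)
E
```

```text
time: 77.6
position: [0.5589, 0.1909, 0.1175]
ee_rot: [[0.857, 0.516, 0.001], [0.516, -0.857, 0.0], [0.001, 0.0, -1.0]]
ft_force: [0.3, -0.2, -1.6]
gripper_width: 0.273
gripper_force: 68.9
expected [254.7557 153.4894] hole (np.float64(1.6459237912988551), 253.31216430664062, 152.6985626220703, 17.634084701538086, 881.5)
eye [0.6065 0.2204 0.1439] offset [0.0476 0.0296 0.0264]
[ 469    0   43   66 2523] [491.8  31.2]
[421   3  29  70 517] [430.   42.2]
[ 212   32   87   31 2496] [255.   46.5]
[248  76  15  43 592] [254.8  97.7]
[247 137  16  31 419] [254.6 151.8]
[ 230  196   47   93 3838] [252.9 243.7]
model 0 [253.5084  83.5478]
model 0.008 [253.5142  90.515 ]
model 0.042 [253.5429 124.6715]
tip 0.55 [251.8, 121.9]
tip 0.43 [252.0, 151.1]
seat 0.6 [259.5, 90.1]
seat 0.22 [115.4, 99.8]
0.05 units [ 0.2656  0.1525 -0.5271]
0.03 units [ 0.6588  0.3891 -1.1812]
```

```bash
python3 -m handwheel '[[1,[0.14,0.07,-0.26],0],[1,[0.14,0.06,-0.27],0],[1,[0,0,0],0],[1,[0.13,0.08,-0.22],0],[1,[0.13,0.08,-0.22],0],[1,[0.13,0.08,-0.22],0],[1,[0,0,0],0]]'; python3 - <<'E'
from h import *
a=viewer.capture("wrist"); h=cv2.cvtColor(a,cv2.COLOR_RGB2HSV)
m=cv2.inRange(h,(20,120,50),(36,255,255))
for r in range(108,190,5):
    print(r,"".join("#" if m[r,c] else ("o" if h[r,c,1]<45 and h[r,c,2]>100 else ".") for c in range(212,296,3)))
E
```

```text
time: 78.68
position: [0.5759, 0.2004, 0.0868]
ee_rot: [[0.856, 0.516, 0.001], [0.516, -0.856, 0.001], [0.001, 0.0, -1.0]]
ft_force: [4.5, 2.7, -0.6]
gripper_width: 0.277
gripper_force: 69.0
108 ..............#.............
113 ............#####...........
118 ............................
123 ...ooooooooooooooooooooooo..
128 ...ooooooooooooooooooooooo..
133 ...ooooooooooooooooooooooo..
138 ...ooooooooo..##.ooooooooo..
143 ...ooooooo..#####..ooooooo..
148 ...oooooo...#####...oooooo..
153 ...oooooo...#####...oooooo..
158 ...oooooo...#####..ooooooo..
163 ...ooooooo..#####..ooooooo..
168 ...oooooooooo###.oooooooo...
173 ...oooooooooooooooooooooo...
178 ...oooooooooooooooooooooo...
183 ...oooooooooooooooooooooo...
188 .........ooooooooooo........
```

The peg is through the eye. Same finish as before.

```bash
python3 -m handwheel '[[1,[0.12,0.07,-0.14],0],[1,[0.12,0.07,-0.14],0],[1,[0.1,0.06,-0.13],0],[1,[0,0,0],0]]' 40;  python3 -m handwheel '[[1,[0,0,-0.2],0],[1,[0,0,-0.2],0],[1,[0,0,-0.2],0],[1,[0,0,0],0]]' 40
```

```text
time: 79.22
position: [0.5837, 0.205, 0.0763]
ee_rot: [[0.856, 0.516, -0.001], [0.516, -0.856, -0.0], [-0.001, -0.0, -1.0]]
ft_force: [0.7, -1.1, -1.8]
gripper_width: 0.273
gripper_force: 69.0
time: 79.72
position: [0.5831, 0.2047, 0.0614]
ee_rot: [[0.856, 0.516, -0.002], [0.516, -0.856, -0.001], [-0.002, -0.0, -1.0]]
ft_force: [-6.5, -2.4, 3.1]
gripper_width: 0.27
gripper_force: 68.9
```

```bash
python3 -m handwheel '[[0.3,[0,0,0],0],[0.2,[0,0,0],0],[0,[0,0,0],0],[-0.3,[0,0,0],0],[-0.5,[0,0,0],0],[-0.5,[0,0,0.5],0],[-0.5,[0,0,1],0],[-0.5,[0,0,1],0],[-0.5,[0,0,1],0],[-0.5,[0,0,1],0],[-0.5,[0,0,0],0]]'; python3 - <<'E'
from h import *
C=cam("wrist");a=viewer.capture("wrist"); h=cv2.cvtColor(a,cv2.COLOR_RGB2HSV)
p=json.load(open("rack.json"));u=np.array([np.cos(p[2]),np.sin(p[2]),0]);slope=np.array([u[0]*.8192,u[1]*.8192,.5736])
for col in ("yellow","blue"):
    S=axis(col,.008)
    print(col,"expect eye",pix("wrist",S,C),"grip",pix("wrist",S-.055*slope,C))
    for n in (f"spanner_{col}_eye",f"spanner_{col}"): print(n,[(round(d["score"],2),d["location"]) for d in spotter.spot_point(n,"wrist")[:2]])
m=cv2.inRange(h,(20,120,50),(36,255,255))
for r in range(88,220,6):
    print(r,"".join("#" if m[r,c] else ("o" if h[r,c,1]<45 and h[r,c,2]>100 else ".") for c in range(190,320,3)))
E
```

```text
time: 81.1
position: [0.5846, 0.2053, 0.1771]
ee_rot: [[0.856, 0.516, 0.004], [0.516, -0.857, 0.001], [0.004, 0.001, -1.0]]
ft_force: [-0.5, -0.3, -0.9]
gripper_width: 0.752
gripper_force: 0.0
yellow expect eye [252.3726 126.7273] grip [252.4439 166.7505]
spanner_yellow_eye [(0.84, [250.6, 133.4])]
spanner_yellow [(0.96, [255.4, 170.4]), (0.27, [178.3, 139.5])]
blue expect eye [147.6025 126.714 ] grip [163.6435 166.73  ]
spanner_blue_eye [(0.68, [152.0, 134.6]), (0.67, [139.8, 153.7])]
spanner_blue [(0.81, [162.9, 168.3])]
88 ............................................
94 ...........#####################............
100 ............####################............
106 ............###################.............
112 ............................................
118 ...............oooooooooooooo...............
124 ...............oooooooooooooo...............
130 ...............oooo.###.oooo................
136 ...............ooo..###.oooo................
142 ...............ooooo###.oooo................
148 ...............ooooo###.oooo................
154 .................#.oo#.o.#..................
160 .................#########..................
166 .................#########..................
172 .................#########..................
178 .................########...................
184 .................########...................
190 ..................#.....#...................
196 ...................ooooo....................
202 ............................................
208 ............................................
214 ............................................
```

```bash
python3 - <<'E'
from h import *
C=cam("wrist");a=viewer.capture("wrist"); h=cv2.cvtColor(a,cv2.COLOR_RGB2HSV)
p=json.load(open("rack.json"));u=np.array([np.cos(p[2]),np.sin(p[2]),0]);sl=np.array([u[0]*.8192,u[1]*.8192,.5736]);n=np.array([-u[0]*.5736,-u[1]*.5736,.8192])
col="yellow";S=axis(col,.008)
for d,o in ((0,0),(.0045,0),(.0045,.006),(0,.01)):
    e=S-d*sl+o*n
    f=lambda s,k:pix("wrist",e+s*sl+k*n,C)[1].round(1)
    print("down",d,"out",o,"tab top",f(.018,.004),"grip top edge",f(-.027,.008),"grip bottom",f(-.083,.008),"jaw end",f(-.12,.004))
g=(h[:,:,1]<45)&(h[:,:,2]>100); y=cv2.inRange(h,(20,120,50),(36,255,255))>0
print("tab rows col 238/268",[np.nonzero(g[100:160,c])[0][[0,-1]]+100 for c in (240,265)])
print("grip rows",[np.nonzero(y[152:230,c])[0][[0,-1]]+152 for c in (245,255,262)])
viewer.capture("scene")
for col in ("yellow","blue"):
    S=axis(col,.008); 
    print(col,"exp eye",pix("scene",S),pix("scene",S-.0045*sl),"grip",pix("scene",S-.0595*sl))
    for q in (f"spanner_{col}_eye",f"spanner_{col}"): print(q,[(round(d["score"],2),d["location"]) for d in spotter.spot_point(q,"scene")[:2]])
E
```

```text
down 0 out 0 tab top 111.6 grip top edge 153.0 grip bottom 187.8 jaw end 202.9
down 0.0045 out 0 tab top 116.0 grip top edge 156.2 grip bottom 190.1 jaw end 204.8
down 0.0045 out 0.006 tab top 120.7 grip top edge 160.9 grip bottom 194.5 jaw end 208.9
down 0 out 0.01 tab top 119.6 grip top edge 160.8 grip bottom 195.1 jaw end 209.8
tab rows col 238/268 [array([114, 148]), array([114, 148])]
grip rows [array([155, 189]), array([152, 188]), array([156, 189])]
yellow exp eye [338.6774 221.1182] [338.1575 220.8456] grip [332.0973 217.6674]
spanner_yellow_eye [(0.51, [336.1, 216.2])]
spanner_yellow [(0.5, [334.1, 216.3])]
blue exp eye [374.8289 216.5537] [374.1824 216.2999] grip [366.6431 213.3408]
spanner_blue_eye [(0.57, [206.8, 251.6]), (0.46, [374.9, 210.2])]
spanner_blue [(0.7, [148.4, 165.4]), (0.55, [367.4, 213.9])]
```

```bash
python3 -m handwheel '[[-0.5,[0,0,1],0],[-0.5,[-0.5,-0.5,1],0],[-0.5,[-0.5,-0.5,0],0],[-0.5,[-0.5,-0.5,0],0],[-0.5,[0,0,0],0],[-0.5,[0,0,0],0],[-0.5,[0,0,0],0]]'; python3 - <<'E'
from h import *
A=[]
for c in ("top","scene"):
    a=viewer.capture(c); d=spotter.spot_point("offcut_disc",c); print(c,d[:2])
    K,R,t=cam(c);P=K@np.c_[R,t];u,v=d[0]["location"];A+=[u*P[2]-P[0],v*P[2]-P[1]]
    for q in ("offcut_stub","offcut_square","offcut_block","offcut_step"): print(q,[(round(x["score"],2),world(c,x["location"],.02)) for x in spotter.find_in(q,c)[:4]])
A=np.array(A);print(np.linalg.lstsq(A[:,:3],-A[:,3],rcond=None)[0])
E
```

```text
time: 82.52
position: [0.5466, 0.1679, 0.2242]
ee_rot: [[0.856, 0.516, -0.0], [0.516, -0.856, -0.0], [-0.0, -0.0, -1.0]]
ft_force: [0.4, -0.0, -0.5]
gripper_width: 0.746
gripper_force: 0.0
top [{'location': [397.9, 192.7], 'score': 0.55}, {'location': [383.9, 171.8], 'score': 0.4}]
offcut_stub [(0.79, array([ 0.517 , -0.3264,  0.02  ])), (0.58, array([ 0.7331, -0.2353,  0.02  ]))]
offcut_square [(0.8, array([ 0.6197, -0.3377,  0.02  ])), (0.5, array([0.7698, 0.1073, 0.02  ]))]
offcut_block [(0.7, array([ 0.401 , -0.0423,  0.02  ])), (0.58, array([ 0.5286, -0.0689,  0.02  ]))]
offcut_step [(0.78, array([ 0.5211, -0.3957,  0.02  ]))]
scene [{'location': [150.4, 173.8], 'score': 0.74}]
offcut_stub [(0.38, array([ 0.5012, -0.3419,  0.02  ]))]
offcut_square [(0.54, array([ 0.5941, -0.3512,  0.02  ])), (0.19, array([ 0.5686, -0.4049,  0.02  ]))]
offcut_block [(0.65, array([ 0.5475, -0.0654,  0.02  ])), (0.62, array([ 0.5994, -0.4058,  0.02  ])), (0.56, array([0.8102, 0.1986, 0.02  ])), (0.53, array([ 0.4118, -0.0435,  0.02  ]))]
offcut_step [(0.53, array([ 0.52  , -0.3901,  0.02  ]))]
[ 0.565  -0.37    0.0231]
```

All five offcuts are in the bin, with the disc low at z of about 0.02 to 0.05. Both spanners hang flat on their own pegs and the robot is clear, so I'm handing in.

```bash
python3 -c "
from workcell import order
print(order.sign_off())"
```

```text
the job is handed in; nothing more can be done
None
```

I handed the job in at about 83 s, with all five offcuts in the bin and the blue and yellow spanners hung on their own pegs (there was no red spanner); the sign-off returned no verdict, so the result rests on my own camera checks.

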